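# Warm the sample jars: load the plate, then open the worn steam valve two true turns

### The job

Get the still's warming plate going: open its drain cock by throwing the lever fully over, and stand every squat sample jar from the bench upright and wholly on the steel plate, set down gently and with a light grip, as the glass is thin. Only then open the steam valve exactly two turns, counted from where the stem starts to rise and not from where the wheel starts to move, because the worn wheel has up to three quarters of a turn of slack. Leave the other things on the bench where they are.

Things in the scene. Friction and masses are not known exactly. Their poses are not given: they have to be found in the camera images.
- jar0: squat round sample jar, one of two to four alike (absent: None): amber glass, 62 mm across, straight wall to 37 mm, white paper band, black lid 59 mm across on top; 50 mm tall, heavy in the base, 0.18 to 0.29 kg. Thin glass: grip it lightly (20 to 30 N is ample, over 50 N breaks it). Origin: centre of underside; z up along its axis. Starts upright on the bench, on the robot's side of the plate
- jar1: squat round sample jar, one of two to four alike (absent: None): amber glass, 62 mm across, straight wall to 37 mm, white paper band, black lid 59 mm across on top; 50 mm tall, heavy in the base, 0.18 to 0.29 kg. Thin glass: grip it lightly (20 to 30 N is ample, over 50 N breaks it). Origin: centre of underside; z up along its axis. Starts upright on the bench, on the robot's side of the plate
- jar2: squat round sample jar, one of two to four alike (absent: None): amber glass, 62 mm across, straight wall to 37 mm, white paper band, black lid 59 mm across on top; 50 mm tall, heavy in the base, 0.18 to 0.29 kg. Thin glass: grip it lightly (20 to 30 N is ample, over 50 N breaks it). Origin: centre of underside; z up along its axis. Starts upright on the bench, on the robot's side of the plate
- jar3: squat round sample jar, one of two to four alike (absent: None): amber glass, 62 mm across, straight wall to 37 mm, white paper band, black lid 59 mm across on top; 50 mm tall, heavy in the base, 0.18 to 0.29 kg. Thin glass: grip it lightly (20 to 30 N is ample, over 50 N breaks it). Origin: centre of underside; z up along its axis. Starts upright on the bench, on the robot's side of the plate
- warm_plate: warming plate: flat plain steel slab fixed to the bench, 160 mm along its x, 380 mm along its y, 20 mm thick, with two narrow dark strips along the long edges and copper pipe stubs at the ends (look only). Origin: centre of its underside; its top face is at z = 0.020. Room for four jars in a row along y, 78 mm apart
- hub (a point): centre of the steam valve's handwheel, on its vertical axis, 130 mm above the bench. The wheel is a grey ring, 70 mm from the axis to the middle of the rim, rim bar 16 mm thick (z 0.122 to 0.138), three spokes, on a brass gate valve fixed to the bench at the left
- spinner_top (a point): centre of the top of the wheel's black spinner handle: an upright round handle 22 mm across and 50 mm tall (z 0.139 to 0.189), standing on the rim 70 mm from the axis and free to turn about itself, so that it can be held with a steady gripper and led round the hub. Counter-clockwise, seen from above, opens. It takes about 5 N at the handle once the wheel drives the stem, hardly any before
- stem_top (a point): centre of the top of the brass valve stem, 14 mm across, upright in the middle of the wheel; 155 mm above the bench when shut. The wheel starts somewhere in its slack (0.8 turn from end to end): it turns freely for 0.35 to 0.75 turn before it drives the stem. Turned back, it must cross the whole slack before the stem falls
- stem (a joint): rise of the valve stem in m: 0 at the start (shut), 0.016 for each full turn that really drives it, so 0.032 for two turns; it can go to 0.048; it stays where it is left. A steel pointer below the wheel turns with the stem's drive and not with the slack wheel
- drain_base: drain cock's brass block fixed to the bench near the right end of the plate, 70 x 50 x 25 mm. Origin: centre of its underside; the lever swings in its x-z plane about a y axis 22 mm above the bench
- drain_tip (a point): centre of the black ball (26 mm across) at the end of the drain cock's thin steel lever (10 mm thick), 80 mm from its pivot
- drain (a joint): drain lever angle in rad: 0 = closed, leaning 0.5 rad from upright towards the block's -x; 1.0 = fully open, leaning 0.5 rad towards the block's +x; starts at 0 to 0.2, moves with about 1 N at the ball and stays where it is left
- tall_bottle: bystander: tall clear bottle, 68 mm across, 190 mm tall. Origin: centre of underside
- spirit_bottle: bystander: amber bottle with a narrow neck, 60 mm across, 170 mm tall. Origin: centre of underside
- big_cap: bystander: loose bottle cap, 52 mm across, 24 mm tall. Origin: centre of underside
- beaker: bystander: steel mug, 70 mm across, 85 mm tall, with a handle. Origin: centre of underside
- cork_bung: bystander: cork bung, 48 mm across, 30 mm tall. Origin: centre of underside
- dish: bystander: white bowl, 100 mm across, 30 mm tall. Origin: centre of underside
Mind the look-alikes: they are no part of the job. What is shaped like the jar1 but yellow is not meant. Leave any yellow look-alike of the jar0 alone.

How it is judged (in metres and radians):
On the way, in this order (a step that is already met when the one before it is completed fails the run):
1. the drain cock is open and every jar stands on the warming plate (value of joint drain above 0.85 rad and x of jar0 in the frame of warm_plate between -0.053 and 0.053 m and y of jar0 in the frame of warm_plate between -0.162 and 0.162 m and z of jar0 in the frame of warm_plate between 0.015 and 0.024 m and angle between each of jar0, jar1, jar2, jar3's own z axis and vertical below 0.1 rad and x of jar1 in the frame of warm_plate between -0.053 and 0.053 m and y of jar1 in the frame of warm_plate between -0.162 and 0.162 m and z of jar1 in the frame of warm_plate between 0.015 and 0.024 m and x of jar2 in the frame of warm_plate between -0.053 and 0.053 m and y of jar2 in the frame of warm_plate between -0.162 and 0.162 m and z of jar2 in the frame of warm_plate between 0.015 and 0.024 m and x of jar3 in the frame of warm_plate between -0.053 and 0.053 m and y of jar3 in the frame of warm_plate between -0.162 and 0.162 m and z of jar3 in the frame of warm_plate between 0.015 and 0.024 m), for 0.2 s.
2. the steam valve stem has risen by two turns (32 mm, within 0.2 turn) (value of joint stem between 0.0288 and 0.0352 m), for 0.3 s.
At the end, for the whole second after the job is handed in: Drain lever above 0.85 rad; every jar present stands upright (within 0.1 rad) and at rest, wholly on the warming plate (its centre within 53 mm of the plate's middle along x and 162 mm along y); the valve stem stands 32 mm up, within 3.2 mm (two turns within 0.2 turn), and at rest (all of step 1 and all of step 2 and linear speed of each of jar0, jar1, jar2, jar3 below 0.02 m/s and velocity of joint stem below 0.001 m/s); the robot touches nothing.
It fails at once if a glass jar is squeezed with more than 50 N a finger (100 N summed over both fingers) (contact force between the fingers and jar0 above 100 N or contact force between the fingers and jar1 above 100 N or contact force between the fingers and jar2 above 100 N or contact force between the fingers and jar3 above 100 N).
It fails at once if a jar is dropped or banged on the warming plate (over 45 N) (contact force between any of jar0, jar1, jar2, jar3 and warm_plate above 45 N).
It fails at once if a jar is let go in the air (falling free with its underside more than 15 mm above the level of the plate) ((contact force between the fingers and jar0 below 0.05 N and height (world z) of jar0 above 0.035 m and linear speed of jar0 above 0.15 m/s) or (contact force between the fingers and jar1 below 0.05 N and height (world z) of jar1 above 0.035 m and linear speed of jar1 above 0.15 m/s) or (contact force between the fingers and jar2 below 0.05 N and height (world z) of jar2 above 0.035 m and linear speed of jar2 above 0.15 m/s) or (contact force between the fingers and jar3 below 0.05 N and height (world z) of jar3 above 0.035 m and linear speed of jar3 above 0.15 m/s)).
It fails at once if the steam valve is opened while the drain is shut or a jar is still on the bench (value of joint stem above 0.006 m and (value of joint drain below 0.7 rad or height (world z) of any of jar0, jar1, jar2, jar3 below 0.012 m)).
It fails at once if another thing on the bench is moved by more than 3 cm (distance of any of tall_bottle, spirit_bottle, big_cap, beaker, cork_bung, dish from where it was at the start of the episode above 0.03 m).
Of jar0, jar1, jar2, jar3 only 2 to 4 are there at a start; the rules pass over those that are not, and their reading is None.
At some moment in a run one of jar0, jar1, jar2, jar3 may be knocked a few centimetres aside while the robot is not near it.
It also fails if it takes over 210 s, if anything falls off the work surface, if the arm or the gripper's body presses on something with over 40 N, if the wrist force passes 120 N, or if a joint passes its speed limit or range.

### The arm

A 6-joint arm with a two-finger parallel gripper is mounted at the origin on the work surface. World frame = base frame: x ahead of the robot, y to its left, z up, the work surface at z = 0. Lengths are in m, angles in degrees, forces in N, time in s.
With the tool pointing down it reaches from about 0.35 to 0.875 m from the base axis. Payload 4.2 kg.
Tool frame: the origin (TCP) lies at the very end of the fingers, on their centre line; the grasp point (between the pads) lies 19 mm behind it; y points along the fingers, z is the direction in which the jaws open and shut, and the axes are right-handed (so a half turn about y gives the same grasp; the last joint's range is limited). The gripper opens to 87 mm and grips with 3 to 60 N. Pads are 19 mm wide; open, the fingers measure 117 mm over their backs; the gripper's body (75 mm by 190 mm) begins 51 mm behind the grasp point.
Start: joints at [82.368, 22.042, 0.453, 0, -68.411, -14.817], TCP at [0.239, 0.578, 0.223] pointing down, gripper open.
Joint ranges: [-179.83, 179.83], [-69.29, 118.12], [-61.27, 80.66], [-181.25, 117.63], [-171.15, -9.14], [-177.46, 177.46]. Speed limits (degrees/s): [159.86, 159.86, 180, 180, 180, 180].

### API

Orientations are given as a 3x3 rotation matrix whose columns are the frame's x, y, z axes.
In Python, from station import r, eyes gives the robot as it stands.
- The arm moves only by the tool play_rows, never from a script. Its argument "deltas" is one flat list of numbers, 5 for each row, row after row: the closure in counts, from 0 (fully open) to 255 (shut), then the shift along the tool's x, y, z in mm, then the turn about the tool's y in rad. In form: [claw, tx, ty, tz, roll, claw, tx, ty, tz, roll, ...]. A call has exactly 10 rows; each row shifts and turns the commanded pose from where the row before left it, along the tool's axes as they then stand; what a row does not reach is not made up. A row lasts 1/10 s, in which the tool goes at most 50 mm and 8.59 degrees, less where a joint would pass 70% of its speed; a pose out of reach is approached as far as the arm can. A call is refused whole if a number of a shift passes 50 or a number of a turn 0.15, either way. A call with a gripper value outside its range is refused whole. The fingers move at their own pace and stop on an object; the grip force is fixed at half the most. Time passes only in rows, so rows that do not move let the fingers close, or fill a call up. It gives the time, the measured TCP pose, the force and the opening at its end, in the units of the state.
- r.sense(): the state, without advancing time (a new reading comes with each control period).
- eyes.capture(name): name is "scene" or "top" or "wrist"; returns a dict with "img" (400x640x3 uint8, blue, green, red), "vfov" (degrees; the focal length in pixels is half the picture's height over the tangent of half this angle, whatever the lens; pixels are square), "cx", "cy" (the principal point, pixels), "R" (3x3) and "t" (3): a world point X has camera coordinates R X + t; the wrist camera has in their place "tool_from_camera" (4x4, takes a point from camera to tool coordinates, whose origin is the TCP and whose axes are the tool frame's). Camera axes: x right, y down, z forward; pixel columns grow to the right and rows downward; lengths in m; the calibration is good to about 2 mm. A picture is of the moment at which its call begins: read the wrist's pose just before it. There is no depth.
- r.finish_job(): hands the job in, once; it reports no verdict.
The state is a dict: "time_s": time; "joints": joint angles; "joint_velocities": joint speeds; "effort": joint torques, N m; "tcp_pos": TCP position; "ee_rot": TCP orientation; "wrist_force": force on the tool from outside, world axes, zero at the start; "moment": the same for the moment, N m; "gripper_width": opening from 0.0 (shut) to 1.0 (fully open).
Only numpy, scipy, OpenCV 4.12 (cv2) and the standard library are available. Lean on these libraries where they do the work, as an engineer would, in place of code of your own. Each camera call takes 0.05 s, during which the arm holds its last target.

## Working session

There is one attempt and no reset: what is moved stays moved. The work goes in short steps, Python scripts to look and compute and a tool call to move; the robot and the scene stay as the last step left them, time stands still between calls to the robot, and variables do not carry over. Pictures are saved under pics/ and viewed, and the job is handed in when it is done.

Besides the shell and the picture viewer there is one more tool, called after ">>>" as name(argument=value, ...) on one line, values as JSON. play_rows: Moves the arm, as the interface text tells. Its arguments: {"type":"object","properties":{"deltas":{"type":"array","items":{"type":"number"}}},"required":["deltas"]}

```bash
mkdir -p pics; ls; cat > h.py <<'E'
import numpy as np, cv2, json
from station import r, eyes
E
python3 - <<'E'
from h import *
s=r.sense()
print(s)
for n in ("scene","top","wrist"):
    c=eyes.capture(n); cv2.imwrite(f"pics/{n}0.png",c["img"]); print(n,{k:v for k,v in c.items() if k!="img"})
E
```

```text
pics
{'time_s': 0.0, 'joints': array([ 8.23684083e+01,  2.20919890e+01,  3.79575360e-01, -2.94806666e-02,
       -6.84119929e+01, -1.48177278e+01]), 'joint_velocities': array([ 0.06695253, -0.04460187, -0.0205673 ,  0.00483871,  0.05833665,
       -0.07346745]), 'effort': array([-1.04118921e-03, -3.90671253e+01,  1.87404495e+01,  4.21984747e+00,
        1.10208589e-02, -1.94187005e-04]), 'tcp_pos': array([0.23840362, 0.57708526, 0.22144401]), 'ee_rot': array([[-9.24145198e-01, -7.62553193e-04, -3.82040667e-01],
       [ 3.82041416e-01, -2.08848572e-03, -9.24142843e-01],
       [-9.31784023e-05, -9.99997528e-01,  2.22139095e-03]]), 'wrist_force': array([-0.00417417,  0.02487462,  0.26042475]), 'moment': array([ 0.04327337, -0.01847425,  0.01624275]), 'gripper_width': 1.0054416151523722}
scene {'vfov': 45.05628678999717, 'cx': 319.1012702571844, 'cy': 199.45894838883865, 'R': array([[-0.18891824,  0.98196543,  0.00733382],
       [ 0.75897193,  0.15074779, -0.63343248],
       [-0.62311436, -0.11410079, -0.77376321]]), 't': array([ 0.1028599 , -0.32064748,  1.58095439])}
top {'vfov': 43.78014712859276, 'cx': 315.7470570953635, 'cy': 190.44316195677553, 'R': array([[ 0.13456889, -0.99087573,  0.00751675],
       [-0.96869862, -0.13314641, -0.20951139],
       [ 0.20860058,  0.02091225, -0.97777731]]), 't': array([-0.08827486,  0.55913676,  1.31789558])}
wrist {'vfov': 67.81444286867817, 'cx': 313.3327424033283, 'cy': 207.1064626654799, 'tool_from_camera': array([[ 1.20173327e-03,  9.68865550e-01,  2.47584536e-01,
        -6.61464645e-02],
       [-3.45020382e-04, -2.47584298e-01,  9.68866294e-01,
        -1.61737142e-01],
       [ 9.99999218e-01, -1.24974057e-03,  3.67480745e-05,
         3.00200769e-04],
       [ 0.00000000e+00,  0.00000000e+00,  0.00000000e+00,
         1.00000000e+00]])}
```

View pics/scene0.png

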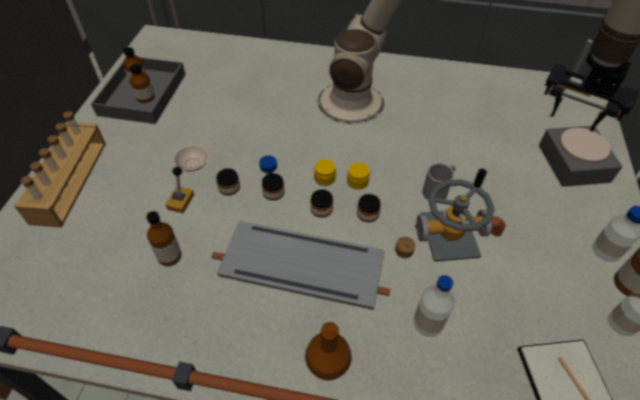

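View pics/top0.png

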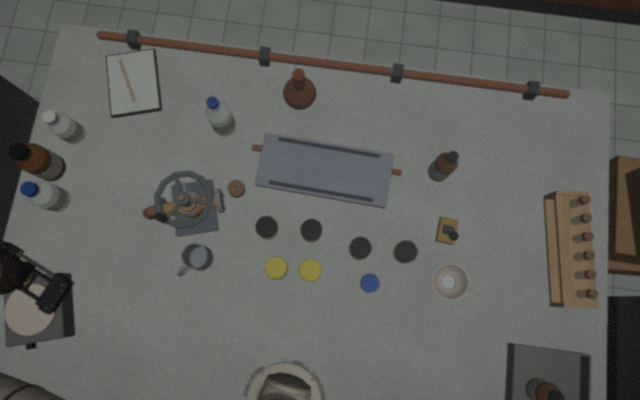

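View pics/wrist0.png

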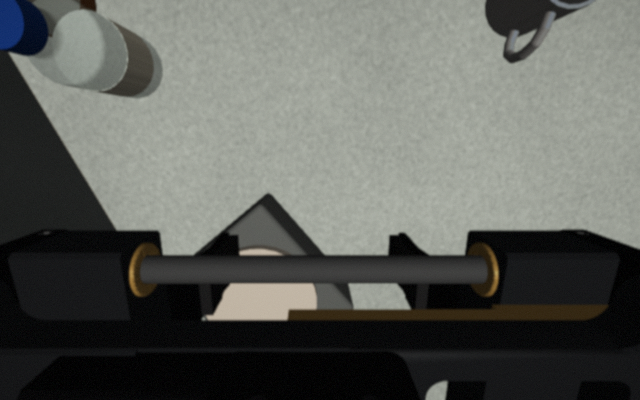

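```bash
cat > h.py <<'E'
import numpy as np, cv2, json
from station import r, eyes
def ray(c,u,v):
    f=c["img"].shape[0]/2/np.tan(np.radians(c["vfov"]/2))
    d=np.array([(u-c["cx"])/f,(v-c["cy"])/f,1.])
    if "R" in c: R,t=c["R"],c["t"]; return -R.T@t, R.T@d
    T=c["tool_from_camera"]; s=c["s"]
    return s["tcp_pos"]+s["ee_rot"]@T[:3,3], s["ee_rot"]@(T[:3,:3]@d)
def pix(c,u,v,z):
    o,d=ray(c,u,v); return o+d*(z-o[2])/d[2]
def proj(c,X):
    f=c["img"].shape[0]/2/np.tan(np.radians(c["vfov"]/2))
    if "R" in c: p=c["R"]@np.array(X)+c["t"]
    else:
        T=c["tool_from_camera"]; s=c["s"]
        p=T[:3,:3].T@(s["ee_rot"].T@(np.array(X)-s["tcp_pos"])-T[:3,3])
    return c["cx"]+f*p[0]/p[2], c["cy"]+f*p[1]/p[2]
def cap(n):
    s=r.sense(); c=eyes.capture(n); c["s"]=s; return c
def crop(c,name,u0,v0,w,h,k,g=1.0):
    im=c["img"][v0:v0+h,u0:u0+w]; im=cv2.resize(im,None,fx=k,fy=k,interpolation=cv2.INTER_CUBIC)
    im=np.clip(255*(im/255.)**(1/g),0,255).astype(np.uint8)
    for u in range((u0//20+1)*20,u0+w,20):
        cv2.putText(im,str(u),((u-u0)*k,8),0,.3,(0,0,255)); cv2.line(im,((u-u0)*k,10),((u-u0)*k,16),(0,0,255))
    for v in range((v0//20+1)*20,v0+h,20):
        cv2.putText(im,str(v),(0,(v-v0)*k),0,.3,(0,0,255)); cv2.line(im,(20,(v-v0)*k),(26,(v-v0)*k),(0,0,255))
    cv2.imwrite("pics/"+name+".png",im)
def go(s,x,y,z,yaw=None):
    "tool-frame delta in mm to world point"
    d=s["ee_rot"].T@(np.array([x,y,z])-s["tcp_pos"]); return d*1000
E
python3 - <<'E'
from h import *
c=cap("top"); crop(c,"t1",240,120,200,170,4,1.6)
crop(c,"t2",130,150,130,130,5,1.6)
c=cap("scene"); crop(c,"s1",160,140,240,170,3,1.4)
crop(c,"s2",380,150,150,120,5,1.4)
E
```

```text
(no output)
```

View pics/t1.png

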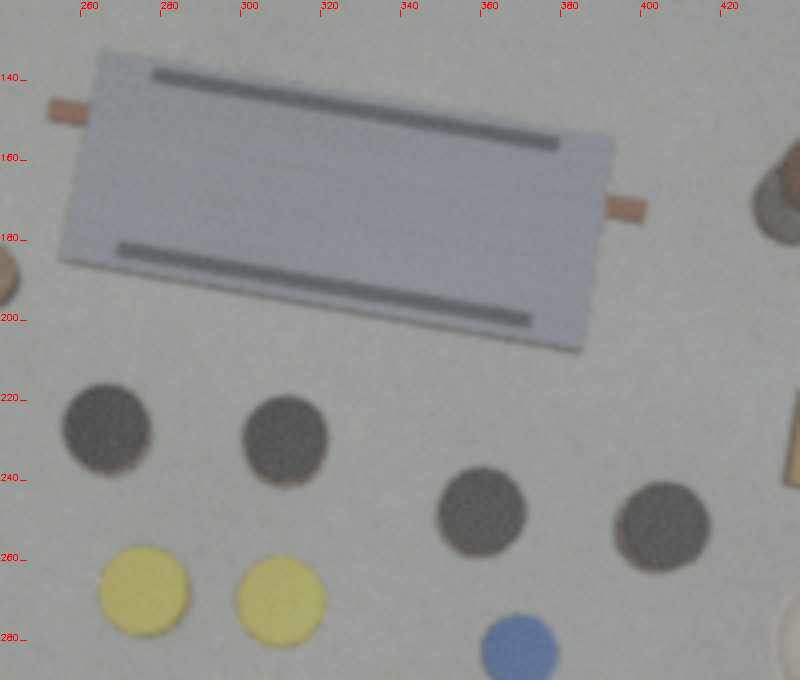

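View pics/t2.png

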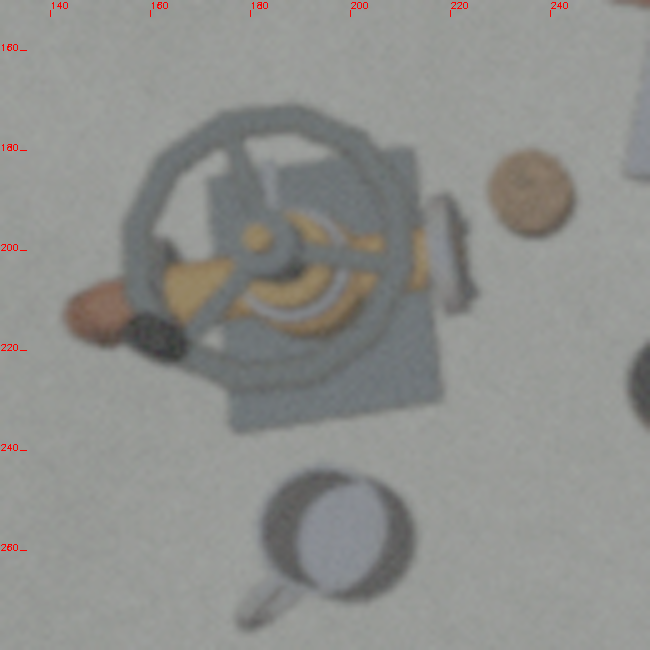

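View pics/s1.png

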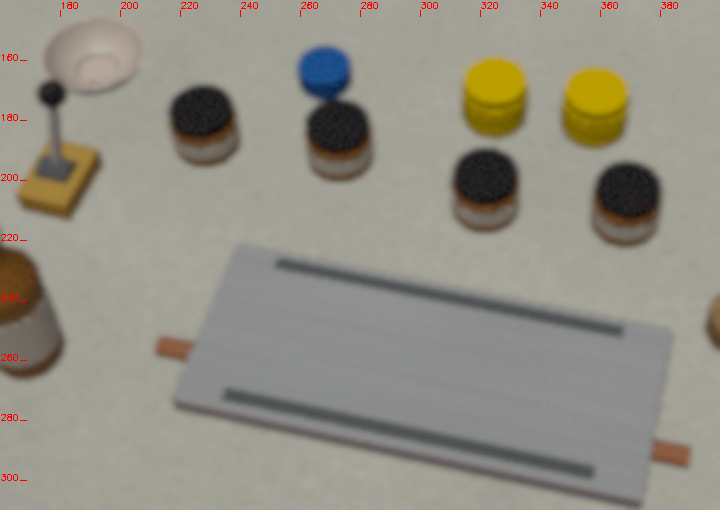

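View pics/s2.png

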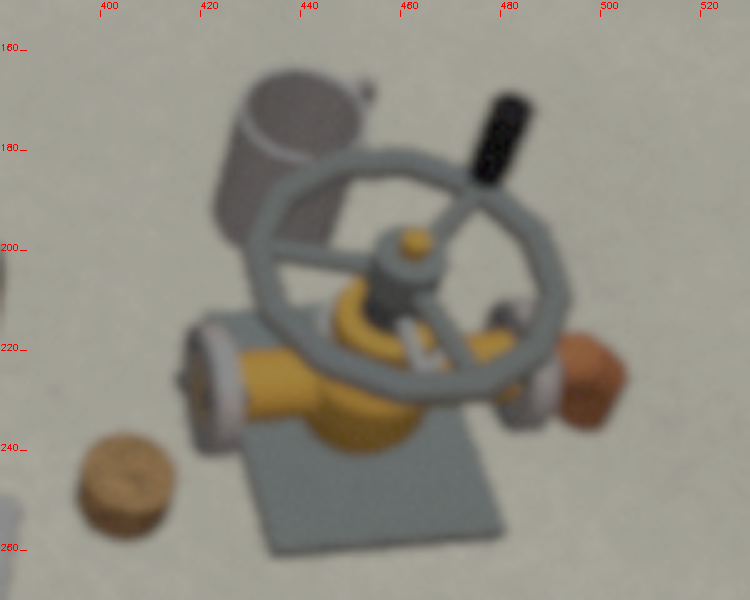

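```bash
python3 - <<'E'
from h import *
np.set_printoptions(precision=4,suppress=True)
t=cap("top"); s=cap("scene")
print("jars top",[pix(t,u,v,.05)[:2] for u,v in [(266.5,227),(311.5,230),(360.75,247.75),(406.2,251.5)]])
sc=lambda x,y:(160+x/3,140+y/3)
print("jars scene",[pix(s,*sc(u,v),.05)[:2] for u,v in [(627,191),(486,177),(338,127),(202,112)]])
print("yellow top",[pix(t,240+u/4,120+v/4,.05)[:2] for u,v in [(144,591),(281,601)]])
P=[pix(t,240+u/4,120+v/4,.02)[:2] for u,v in [(103,49),(613,135),(581,348),(60,259)]]
print("plate",P,np.mean(P,0),[np.linalg.norm(P[i]-P[i-1]) for i in range(4)])
Q=[pix(s,*sc(u,v),.02)[:2] for u,v in [(240,244),(672,329),(640,500),(175,403)]]
print("plate sc",Q,np.mean(Q,0))
print("stem top",pix(t,130+257/5,150+237/5,.155), pix(s,380+415/5,150+240/5,.155))
print("hub wheel ring center top",pix(t,130+268/5,150+247/5,.130),pix(s,380+409/5,150+275/5,.130))
print("spinner", pix(t,130+147/5,150+332/5,.189),pix(s,380+513/5,150+104/5,.189))
print("drain tip tri")
def tri(a,b):
    A=[];bb=[]
    for o,d in (a,b):
        d=d/np.linalg.norm(d); M=np.eye(3)-np.outer(d,d); A.append(M); bb.append(M@o)
    X=np.linalg.lstsq(np.vstack(A),np.hstack(bb),rcond=None)[0]
    return X
crop(t,"t3",420,140,70,120,5,1.6)
crop(s,"s3",140,150,100,120,5,1.4)
E
```

```text
jars top [array([0.448 , 0.1084]), array([ 0.4566, -0.015 ]), array([ 0.4266, -0.1544]), array([ 0.4332, -0.2781])]
jars scene [array([0.4559, 0.1138]), array([ 0.4642, -0.0081]), array([ 0.4333, -0.1482]), array([ 0.4397, -0.2724])]
yellow top [array([0.3422, 0.0659]), array([ 0.3481, -0.0265])]
plate [array([0.7267, 0.1571]), array([ 0.7127, -0.2188]), array([ 0.5537, -0.2123]), array([0.5672, 0.163 ])] [ 0.6401 -0.0278] [np.float64(0.15954310288790277), np.float64(0.37612154328254765), np.float64(0.15917874825452685), np.float64(0.37559570078493204)]
plate sc [array([ 0.5544, -0.206 ]), array([0.5693, 0.168 ]), array([0.7277, 0.1604]), array([ 0.7151, -0.2108])] [ 0.6416 -0.0221]
stem top [0.4807 0.3242 0.155 ] [0.4822 0.3282 0.155 ]
hub wheel ring center top [0.4803 0.3248 0.13  ] [0.4825 0.3313 0.13  ]
spinner [0.4209 0.3589 0.189 ] [0.419  0.3653 0.189 ]
drain tip tri
```

View pics/t3.png

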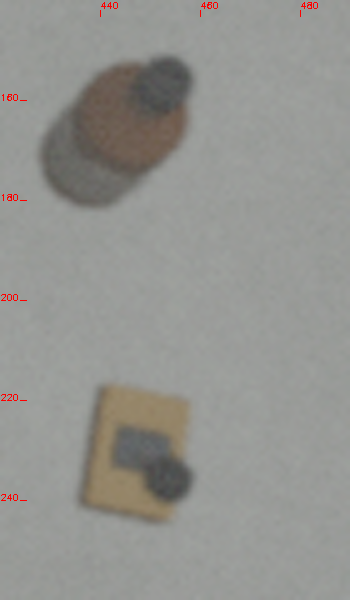

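View pics/s3.png

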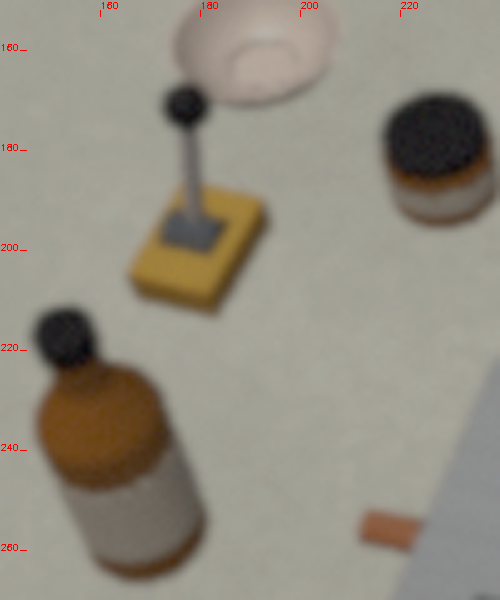

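```bash
cat >> h.py <<'E'
def tri(a,b):
    A=[];bb=[]
    for o,d in (a,b):
        d=d/np.linalg.norm(d); M=np.eye(3)-np.outer(d,d); A.append(M); bb.append(M@o)
    return np.linalg.lstsq(np.vstack(A),np.hstack(bb),rcond=None)[0]
E
python3 - <<'E'
from h import *
np.set_printoptions(precision=4,suppress=True)
t=cap("top"); s=cap("scene")
print("ball",tri(ray(t,453.6,235.8),ray(s,177.2,171)))
P=[pix(t,420+u/5,140+v/5,.025)[:2] for u,v in [(102,387),(188,403),(170,522),(84,503)]]
print("block",P,np.mean(P,0)); d=P[0]-P[3]; print(np.linalg.norm(d),d/np.linalg.norm(d))
print("cap",pix(t,370,282.5,.024),"dish",pix(t,450,280,.02),"spirit",pix(t,445,163,.12),pix(s,140+135/5,150+560/5,0))
print("spin tri",tri(ray(t,130+147/5,150+332/5),ray(s,482.6,170.8)))
E
```

```text
ball [ 0.4851 -0.3877  0.0993]
block [array([ 0.5442, -0.3686]), array([ 0.5417, -0.4173]), array([ 0.4737, -0.4124]), array([ 0.4777, -0.3641])] [ 0.5093 -0.3906]
0.06667483355282357 [ 0.9977 -0.0684]
cap [ 0.3386 -0.1926  0.024 ] dish [ 0.3752 -0.4104  0.02  ] spirit [ 0.6748 -0.3461  0.12  ] [ 0.6955 -0.3525  0.    ]
spin tri [0.4208 0.3619 0.1897]
```

>>> play_rows(deltas=[255,0,-15,0,-0.13,255,0,-15,0,-0.13,255,0,-15,0,-0.13,255,-35,0,40,0,255,-35,0,40,0,255,-35,0,40,0,255,-35,0,40,0,255,-35,0,40,0,255,-35,0,40,0,255,-35,0,40,0])

```text
time_s: 1.45
tcp_pos: [0.4696, 0.3121, 0.2679]
ee_rot: [[-1.0, 0.001, -0.001], [0.001, 0.001, -1.0], [-0.001, -1.0, -0.001]]
wrist_force: [-0.2, 0.3, 0.2]
gripper_width: 0.173
```

>>> play_rows(deltas=[255,0,0,40,0,255,0,0,40,0,255,0,0,40,0,255,0,0,40,0,255,0,0,40,0,255,0,0,40,0,255,0,0,40,0,255,0,0,40,0,255,0,0,40,0,255,0,0,40,0])

```text
time_s: 2.45
tcp_pos: [0.4676, -0.0877, 0.2679]
ee_rot: [[-1.0, 0.001, -0.002], [0.002, 0.0, -1.0], [-0.001, -1.0, -0.0]]
wrist_force: [0.6, -0.4, 0.9]
gripper_width: 0.004
```

>>> play_rows(deltas=[255,5,5,40,0,255,5,5,40,0,255,8,5,40,0,255,10,5,40,0,255,10,10,40,0,255,10,10,40,0,255,5,10,30,0,255,0,10,10,0,255,0,0,0,0,255,0,0,0,0])

```text
time_s: 3.45
tcp_pos: [0.4145, -0.3655, 0.2075]
ee_rot: [[-1.0, -0.0, -0.001], [0.001, 0.0, -1.0], [0.0, -1.0, -0.0]]
wrist_force: [-0.1, 0.4, 0.7]
gripper_width: 0.006
```

```bash
python3 - <<'E'
from h import *
np.set_printoptions(precision=4,suppress=True)
s=r.sense(); print(s["tcp_pos"],s["joints"],s["gripper_width"])
c=cap("wrist"); cv2.imwrite("pics/w1.png",c["img"])
print(proj(c,[.485,-.388,.099]))
E
```

```text
[ 0.4145 -0.3655  0.2075] [-24.6006  15.6969 -11.1389  -0.0044 -63.1887 114.5209] 0.006314093807127559
(np.float64(338.9873687844485), np.float64(125.79413154325331))
```

View pics/w1.png

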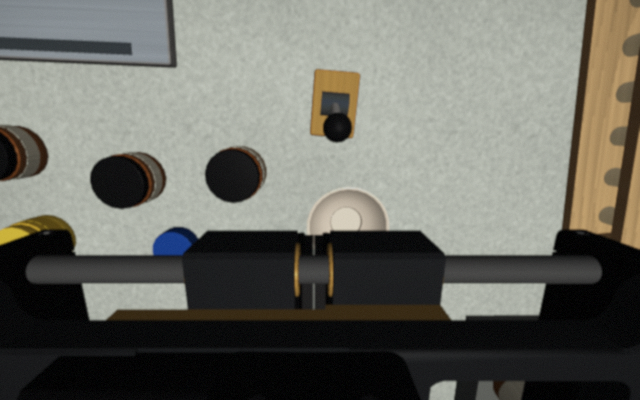

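>>> play_rows(deltas=[255,-2,15,5,0,255,-2,15,5,0,255,-2,20,5,0,255,-2,20,5,0,255,0,20,1,0,255,0,20,0,0,255,0,10,0,0,255,0,4,0,0,255,0,0,0,0,255,0,0,0,0])

```text
time_s: 4.5
tcp_pos: [0.4232, -0.3873, 0.0847]
ee_rot: [[-1.0, 0.002, -0.001], [0.001, -0.001, -1.0], [-0.002, -1.0, 0.001]]
wrist_force: [0.8, 0.2, 0.7]
gripper_width: 0.009
```

>>> play_rows(deltas=[255,-10,0,0,0,255,-10,0,1,0,255,-10,0,1,0,255,-10,0,1,0,255,-10,0,1,0,255,-10,0,1,0,255,-10,0,0,0,255,-10,0,0,0,255,-10,0,0,0,255,-6,0,0,0])

```text
time_s: 5.5
tcp_pos: [0.5192, -0.3921, 0.0831]
ee_rot: [[-1.0, -0.0, -0.002], [0.002, 0.0, -1.0], [0.0, -1.0, -0.0]]
wrist_force: [-1.2, -0.5, -0.9]
gripper_width: 0.006
```

```bash
python3 - <<'E'
from h import *
np.set_printoptions(precision=4,suppress=True)
s=r.sense(); print(s["tcp_pos"],s["wrist_force"])
c=cap("top"); crop(c,"t4",400,160,100,120,5,1.6)
c=cap("scene"); crop(c,"s4",140,130,100,120,5,1.4)
E
```

```text
[ 0.5192 -0.3921  0.0831] [-1.2449 -0.4716 -0.9069]
```

View pics/s4.png

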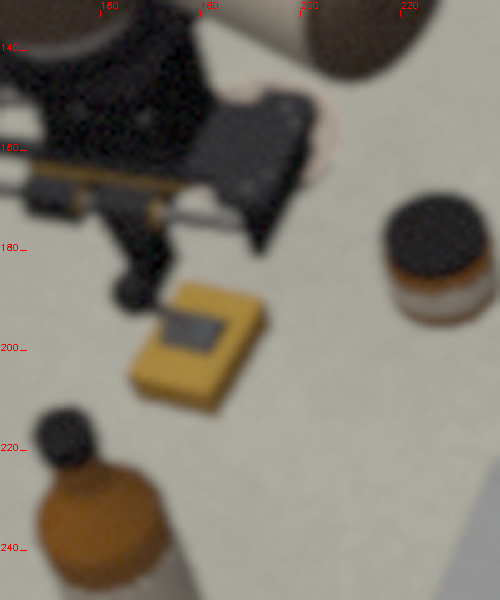

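```bash
python3 - <<'E'
from h import *
s=cap("scene")
o,d=ray(s,140+135/5,130+291/5)
for y in(-.386,-.391,-.396): 
    print(o+d*(y-o[1])/d[1])
for q in (.7,.8,.9,1.): print(q,proj(s,[.509+.08*np.sin(q-.5),-.388,.022+.08*np.cos(q-.5)]))
E
```

```text
[ 0.54924628 -0.386       0.10434266]
[ 0.54244624 -0.391       0.09543627]
[ 0.5356462  -0.396       0.08652988]
0.7 (np.float64(170.3295505726058), np.float64(181.9342713048667))
0.8 (np.float64(169.3409501007259), np.float64(184.71278353372526))
0.9 (np.float64(168.45407786789798), np.float64(187.63450285933405))
1.0 (np.float64(167.68010664585535), np.float64(190.6656394404127))
```

>>> play_rows(deltas=[255,-2,0,0,0,255,-2,0,0,0,255,-2,0,0,0,255,-2,0,0,0,255,-1,0,0,0,255,0,0,0,0,255,0,0,0,0,255,0,0,0,0,255,0,0,0,0,255,0,0,0,0])

```text
time_s: 6.65
tcp_pos: [0.5265, -0.3921, 0.0833]
ee_rot: [[-1.0, -0.002, -0.002], [0.002, 0.001, -1.0], [0.002, -1.0, -0.001]]
wrist_force: [-5.8, -0.3, 0.3]
gripper_width: 0.006
```

>>> play_rows(deltas=[255,15,0,0,0,255,25,0,0,0,255,25,0,0,0,255,0,-25,0,0.14,255,0,-25,0,0.14,255,0,-25,0,0.14,0,0,-25,0,0.14,0,0,0,0,0.14,0,0,0,0,0.14,0,0,0,0,0.14])

```text
time_s: 7.65
tcp_pos: [0.4648, -0.3928, 0.1849]
ee_rot: [[-0.551, 0.006, -0.834], [0.834, -0.003, -0.551], [-0.006, -1.0, -0.004]]
wrist_force: [0.2, -0.8, -0.2]
gripper_width: 0.284
```

>>> play_rows(deltas=[0,0,0,0,0.15,0,0,0,0,0.15,0,0,0,0,0.15,0,0,0,0,0.14,0,40,0,5,0,0,40,0,5,0,0,40,0,5,0,0,40,0,5,0,0,20,0,0,0,0,0,0,0,0])

```text
time_s: 8.65
tcp_pos: [0.4447, -0.2102, 0.185]
ee_rot: [[-0.003, 0.007, -1.0], [1.0, -0.0, -0.003], [-0.0, -1.0, -0.007]]
wrist_force: [0.4, 0.1, -0.1]
gripper_width: 0.995
```

```bash
python3 - <<'E'
from h import *
np.set_printoptions(precision=4,suppress=True)
s=r.sense(); print(s["tcp_pos"],s["joints"],s["gripper_width"],s["ee_rot"])
c=cap("wrist"); cv2.imwrite("pics/w2.png",c["img"])
for p in [[.433,-.278,.05],[.4266,-.154,.05]]: print(proj(c,p))
t=cap("top"); crop(t,"t5",240,120,240,150,3,1.6)
E
```

```text
[ 0.4447 -0.2102  0.185 ] [ -6.3458  10.797  -21.277   -0.0179 -57.5522   6.5369] 0.9947390983939389 [[-0.0032  0.0065 -1.    ]
 [ 1.     -0.0005 -0.0032]
 [-0.0005 -1.     -0.0065]]
(np.float64(325.2985338539064), np.float64(130.53123465438262))
(np.float64(329.90922992927887), np.float64(250.37850430620898))
```

View pics/w2.png

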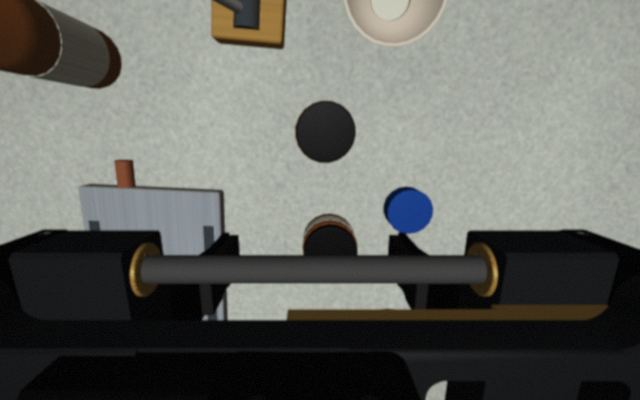

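View pics/t5.png

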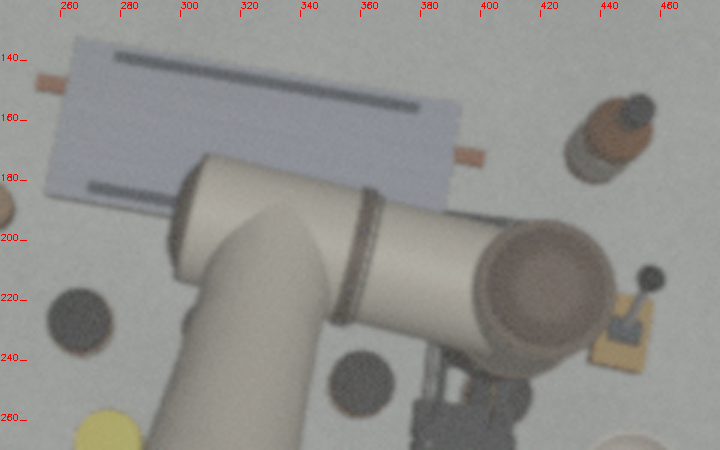

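>>> play_rows(deltas=[0,-20,10,3,0,0,-20,15,3,0,0,-20,20,3,0,0,-8,20,2,0,0,0,25,0,0,0,0,25,0,0,0,0,15,0,0,0,0,5,0,0,0,0,0,0,0,0,0,0,0,0])

```text
time_s: 9.75
tcp_pos: [0.4325, -0.2809, 0.0493]
ee_rot: [[0.001, 0.002, -1.0], [1.0, -0.001, 0.001], [-0.001, -1.0, -0.002]]
wrist_force: [0.2, 0.3, -0.1]
gripper_width: 1.004
```

```bash
python3 - <<'E'
from h import *
np.set_printoptions(precision=4,suppress=True)
s=r.sense(); print(s["tcp_pos"],go(s,.433,-.278,.008))
c=cap("wrist"); cv2.imwrite("pics/w3.png",c["img"])
E
```

```text
[ 0.4325 -0.2809  0.0493] [ 2.9034 41.2705 -0.452 ]
```

View pics/w3.png

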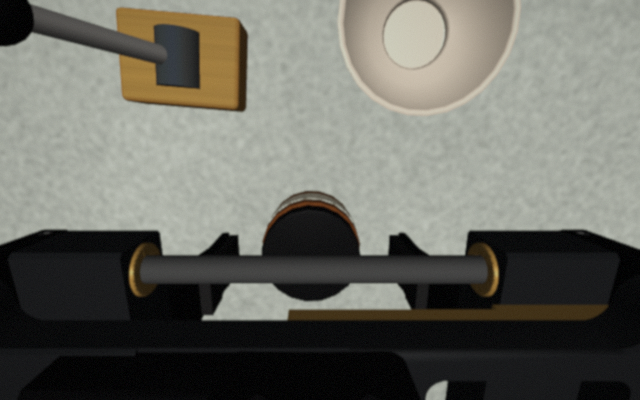

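>>> play_rows(deltas=[0,3,10,0,0,0,0,15,0,0,0,0,12,0,0,0,0,4,0,0,40,0,0,0,0,60,0,0,0,0,70,0,0,0,0,90,0,0,0,0,110,0,0,0,0,120,0,0,0,0])

```text
time_s: 10.8
tcp_pos: [0.4322, -0.2773, 0.0081]
ee_rot: [[0.001, 0.002, -1.0], [1.0, -0.001, 0.001], [-0.001, -1.0, -0.002]]
wrist_force: [0.7, 0.5, 1.7]
gripper_width: 0.705
```

```bash
python3 - <<'E'
from h import *
np.set_printoptions(precision=4,suppress=True)
s=r.sense(); print(s["tcp_pos"],s["gripper_width"]*87,s["wrist_force"])
t=cap("wrist"); P=None
E
```

```text
[ 0.4322 -0.2773  0.0081] 61.33947641909775 [0.6982 0.4631 1.7309]
```

>>> play_rows(deltas=[200,0,-3,0,0,200,0,-12,0,0,200,0,-25,0,0,200,0,-30,0,0,200,0,-20,0,0,200,10,0,-15,0,200,20,0,-30,0,200,24,0,-36,0,200,24,0,-36,0,200,20,0,-36,0])

```text
time_s: 11.85
tcp_pos: [0.5854, -0.1772, 0.0966]
ee_rot: [[0.001, -0.002, -1.0], [1.0, 0.001, 0.001], [0.001, -1.0, 0.002]]
wrist_force: [-0.1, -1.5, -2.4]
gripper_width: 0.701
```

>>> play_rows(deltas=[200,18,0,-28,0,200,12,0,-16,0,200,5,0,-7,0,200,0,5,0,0,200,0,15,0,0,200,0,15,0,0,200,0,10,0,0,200,0,5,0,0,200,0,0,0,0,200,0,0,0,0])

```text
time_s: 12.85
tcp_pos: [0.6359, -0.1446, 0.0481]
ee_rot: [[0.001, 0.001, -1.0], [1.0, -0.0, 0.001], [-0.0, -1.0, -0.001]]
wrist_force: [0.2, 0.0, -2.2]
gripper_width: 0.705
```

```bash
python3 - <<'E'
from h import *
np.set_printoptions(precision=4,suppress=True)
s=r.sense(); print(s["tcp_pos"],s["gripper_width"]*87,s["wrist_force"],go(s,.636,-.145,.029),s["joints"])
c=cap("wrist"); cv2.imwrite("pics/w4.png",c["img"])
for p in [[.5537,-.2123,.02],[.7127,-.2188,.02]]: print(proj(c,p))
c=cap("scene"); crop(c,"s5",160,130,250,180,3,1.4)
E
```

```text
[ 0.6359 -0.1446  0.0481] 61.36821044315663 [ 0.203   0.0123 -2.1601] [-0.3642 19.1156 -0.1285] [  1.3776  33.6632  -7.2484   0.0188 -49.0384  -1.454 ]
(np.float64(444.3054823738993), np.float64(130.00143418200327))
(np.float64(185.82511639760264), np.float64(119.66683481860703))
```

View pics/w4.png

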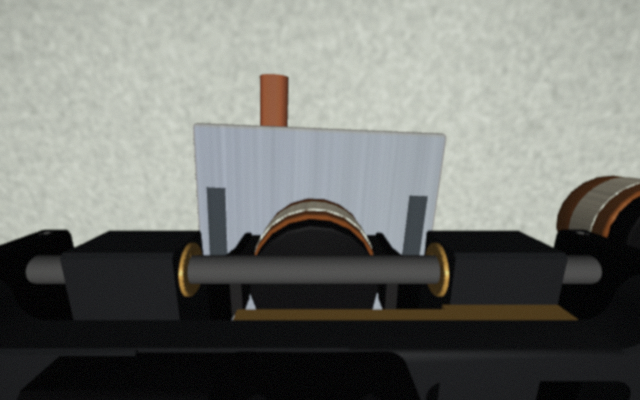

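View pics/s5.png

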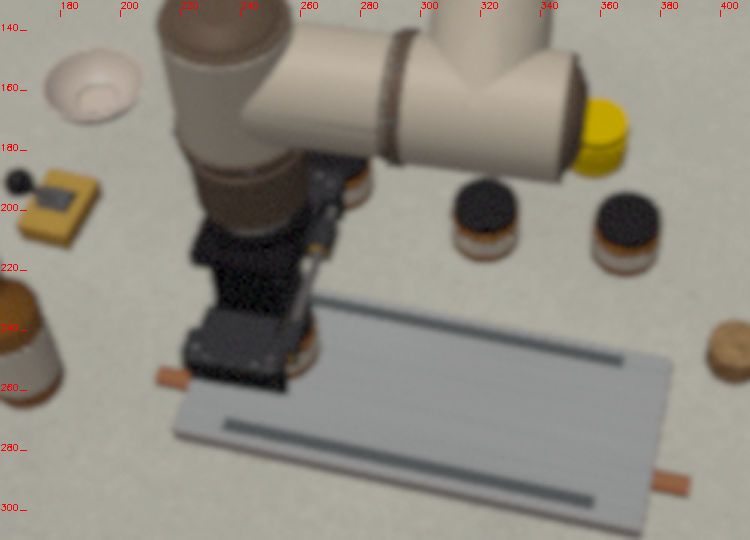

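>>> play_rows(deltas=[200,0,5,0,0,200,0,6,0,0,200,0,4,0,0,200,0,2,0,0,200,0,1,0,0,200,0,0.5,0,0,200,0,0.5,0,0,200,0,0.5,0,0,200,0,0.5,0,0,200,0,0,0,0])

```text
time_s: 13.95
tcp_pos: [0.6358, -0.1443, 0.0282]
ee_rot: [[0.001, 0.001, -1.0], [1.0, -0.0, 0.001], [-0.0, -1.0, -0.001]]
wrist_force: [-0.7, 0.8, 1.7]
gripper_width: 0.697
```

>>> play_rows(deltas=[65,0,0,0,0,40,0,0,0,0,0,0,0,0,0,0,0,0,0,0,0,0,-5,0,0,0,0,-20,0,0,0,0,-30,0,0,0,0,-30,0,0,0,0,-30,0,0,0,0,-20,0,0])

```text
time_s: 14.95
tcp_pos: [0.6365, -0.1446, 0.1658]
ee_rot: [[0.001, 0.004, -1.0], [1.0, -0.001, 0.001], [-0.001, -1.0, -0.004]]
wrist_force: [1.4, 0.1, 0.4]
gripper_width: 1.0
```

>>> play_rows(deltas=[0,5,0,20,0,0,10,0,40,0,0,10,0,40,0,0,10,0,40,0,0,10,0,40,0,0,10,0,20,0,0,5,0,9,0,0,0,0,0,0,0,0,0,0,0,0,0,0,0,0])

```text
time_s: 15.95
tcp_pos: [0.428, -0.0842, 0.1626]
ee_rot: [[0.001, 0.001, -1.0], [1.0, -0.0, 0.001], [-0.0, -1.0, -0.001]]
wrist_force: [0.4, 0.1, -0.8]
gripper_width: 1.001
```

```bash
python3 - <<'E'
from h import *
np.set_printoptions(precision=4,suppress=True)
s=r.sense(); print(s["tcp_pos"],s["gripper_width"]*87,s["wrist_force"])
c=cap("wrist"); cv2.imwrite("pics/w5.png",c["img"])
for p in [[.4266,-.154,.05],[.636,-.145,.07]]: print(proj(c,p))
c=cap("top"); crop(c,"t6",240,120,240,170,3,1.6)
E
```

```text
[ 0.428  -0.0842  0.1626] 87.12765198414655 [ 0.4291  0.0644 -0.8437]
(np.float64(313.5268732240993), np.float64(128.17404975312525))
(np.float64(62.540363475955274), np.float64(139.70928493437248))
```

View pics/w5.png

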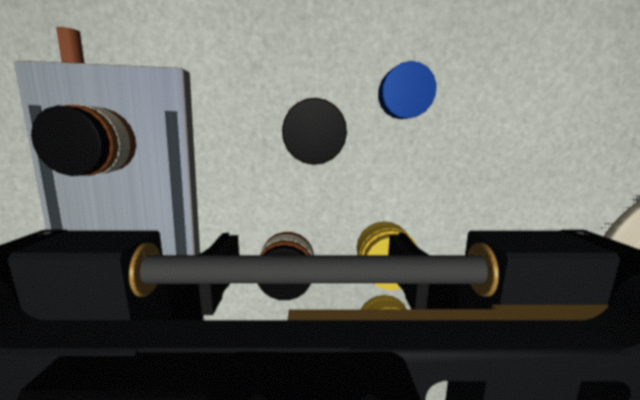

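View pics/t6.png

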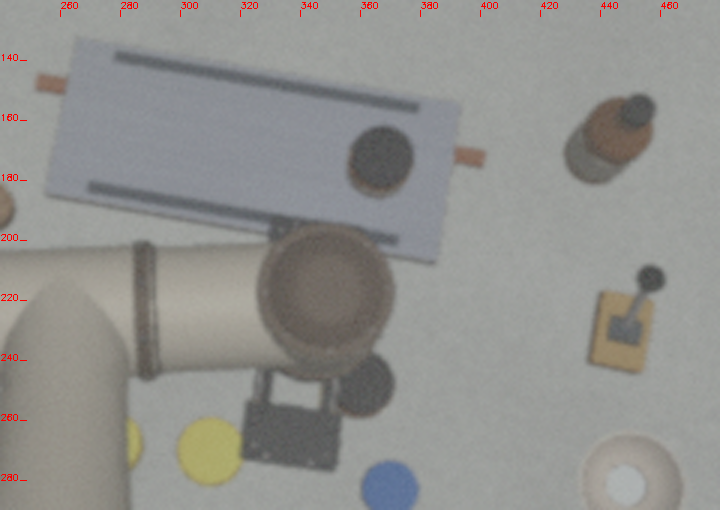

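>>> play_rows(deltas=[0,-15,5,1,0,0,-20,10,1,0,0,-20,15,0,0,0,-13,20,0,0,0,0,25,0,0,0,0,25,0,0,0,0,15,0,0,0,0,5,0,0,0,0,0,0,0,0,0,0,0,0])

```text
time_s: 17.05
tcp_pos: [0.4254, -0.1523, 0.043]
ee_rot: [[0.001, 0.001, -1.0], [1.0, -0.0, 0.001], [-0.0, -1.0, -0.001]]
wrist_force: [0.2, -0.5, 0.7]
gripper_width: 0.999
```

```bash
python3 - <<'E'
from h import *
np.set_printoptions(precision=4,suppress=True)
s=r.sense(); print(s["tcp_pos"],go(s,.426,-.152,.008))
c=cap("wrist"); cv2.imwrite("pics/w6.png",c["img"])
E
```

```text
[ 0.4254 -0.1523  0.043 ] [ 0.2606 35.0427 -0.5419]
```

View pics/w6.png

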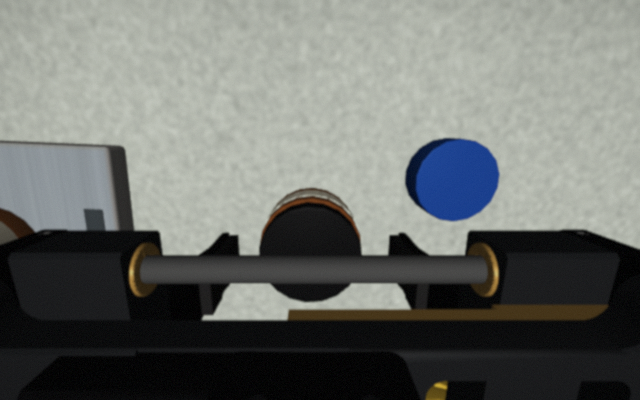

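>>> play_rows(deltas=[0,0,10,0,0,0,0,13,0,0,0,0,9,0,0,0,0,3,0,0,40,0,0,0,0,60,0,0,0,0,70,0,0,0,0,90,0,0,0,0,120,0,0,0,0,200,0,0,0,0])

```text
time_s: 18.1
tcp_pos: [0.4253, -0.1521, 0.008]
ee_rot: [[0.001, 0.002, -1.0], [1.0, -0.0, 0.001], [-0.0, -1.0, -0.002]]
wrist_force: [0.8, 0.3, 1.8]
gripper_width: 0.705
```

>>> play_rows(deltas=[200,0,-3,0,0,200,0,-12,0,0,200,0,-25,0,0,200,0,-30,0,0,200,0,-20,0,0,200,5,0,-15,0,200,12,0,-30,0,200,15,0,-38,0,200,15,0,-38,0,200,15,0,-38,0])

```text
time_s: 19.1
tcp_pos: [0.5844, -0.0894, 0.0957]
ee_rot: [[0.001, -0.003, -1.0], [1.0, 0.0, 0.001], [0.0, -1.0, 0.003]]
wrist_force: [0.1, -0.2, -1.5]
gripper_width: 0.703
```

>>> play_rows(deltas=[200,12,0,-30,0,200,8,0,-17,0,200,3,0,-7,0,200,0,5,0,0,200,0,15,0,0,200,0,15,0,0,200,0,10,0,0,200,0,5,0,0,200,0,0,0,0,200,0,0,0,0])

```text
time_s: 20.1
tcp_pos: [0.6379, -0.0675, 0.0481]
ee_rot: [[0.001, 0.001, -1.0], [1.0, -0.0, 0.001], [-0.0, -1.0, -0.001]]
wrist_force: [-0.2, -0.5, -1.7]
gripper_width: 0.702
```

```bash
python3 - <<'E'
from h import *
np.set_printoptions(precision=4,suppress=True)
s=r.sense(); print(s["tcp_pos"],s["gripper_width"]*87,s["wrist_force"],go(s,.6386,-.067,.028),s["joints"])
c=cap("wrist"); cv2.imwrite("pics/w7.png",c["img"])
E
```

```text
[ 0.6379 -0.0675  0.0481] 61.10771349355418 [-0.1791 -0.5207 -1.7229] [ 0.5072 20.0844 -0.6598] [  8.39    32.823   -8.9145   0.0156 -48.2128  -8.4592]
```

View pics/w7.png

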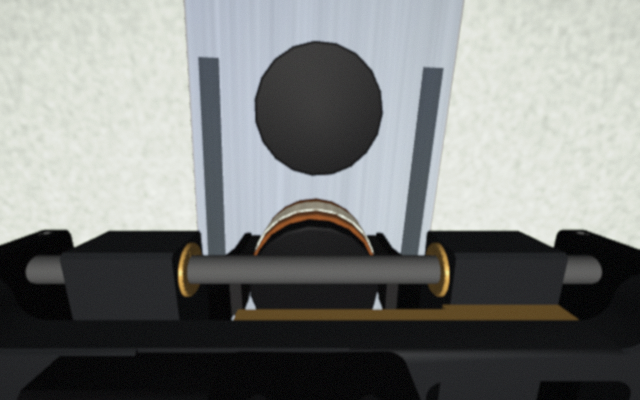

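>>> play_rows(deltas=[200,0,5,0,0,200,0,6,0,0,200,0,4,0,0,200,0,2,0,0,200,0,1,0,0,200,0,0.5,0,0,200,0,0.5,0,0,200,0,0.5,0,0,200,0,0.5,0,0,200,0,0,0,0])

```text
time_s: 21.15
tcp_pos: [0.6378, -0.0674, 0.028]
ee_rot: [[0.001, 0.0, -1.0], [1.0, -0.0, 0.001], [-0.0, -1.0, -0.0]]
wrist_force: [-2.2, 0.3, 0.9]
gripper_width: 0.708
```

>>> play_rows(deltas=[65,0,0,0,0,40,0,0,0,0,0,0,0,0,0,0,0,0,0,0,0,0,-5,0,0,0,0,-20,0,0,0,0,-30,0,0,0,0,-30,0,0,0,0,-30,0,0,0,0,-20,0,0])

```text
time_s: 22.15
tcp_pos: [0.6386, -0.0674, 0.1658]
ee_rot: [[0.001, 0.004, -1.0], [1.0, -0.0, 0.001], [-0.0, -1.0, -0.004]]
wrist_force: [0.3, 0.5, 0.1]
gripper_width: 1.002
```

>>> play_rows(deltas=[0,12,0,18,0,0,20,0,30,0,0,25,0,36,0,0,25,0,36,0,0,20,0,30,0,0,14,0,20,0,0,6,0,11,0,0,0,0,0,0,0,0,0,0,0,0,0,0,0,0])

```text
time_s: 23.15
tcp_pos: [0.4578, 0.0546, 0.1626]
ee_rot: [[0.002, 0.0, -1.0], [1.0, -0.0, 0.002], [-0.0, -1.0, -0.0]]
wrist_force: [-0.5, -0.3, 0.0]
gripper_width: 1.001
```

```bash
python3 - <<'E'
from h import *
np.set_printoptions(precision=4,suppress=True)
s=r.sense(); print(s["tcp_pos"],s["gripper_width"]*87,s["wrist_force"])
c=cap("wrist"); cv2.imwrite("pics/w8.png",c["img"])
for p in [[.4566,-.015,.05],[.638,-.067,.07]]: print(proj(c,p))
c=cap("top"); crop(c,"t7",240,120,240,170,3,1.6)
E
```

```text
[0.4578 0.0546 0.1626] 87.1290621050389 [-0.5437 -0.3132  0.0353]
(np.float64(313.1629513648089), np.float64(128.38858471897308))
(np.float64(81.41575680290174), np.float64(60.22109713422114))
```

View pics/w8.png

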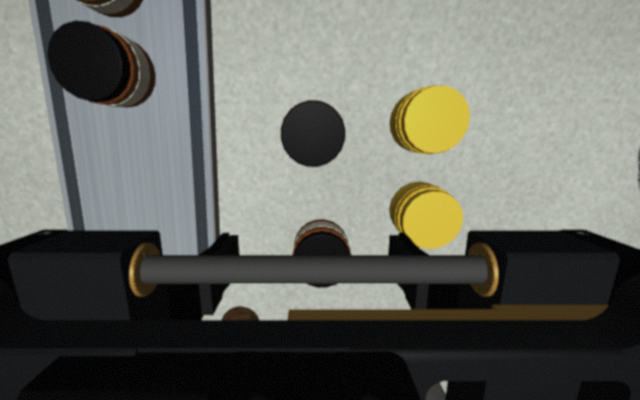

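View pics/t7.png

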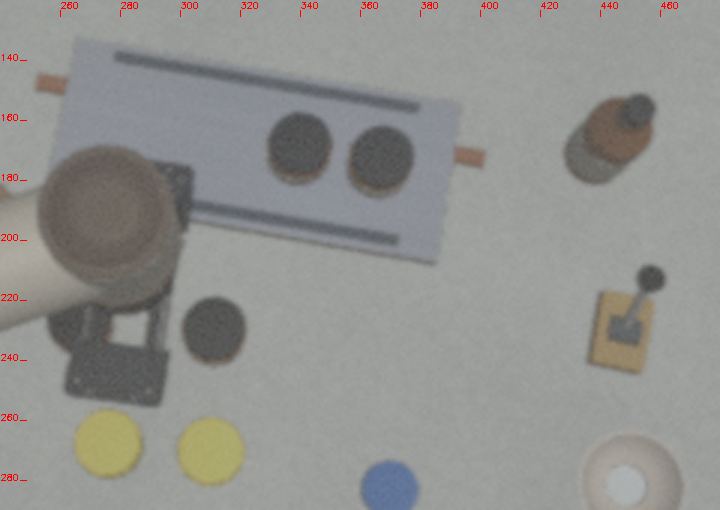

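>>> play_rows(deltas=[0,-15,5,1,0,0,-20,10,0,0,0,-20,15,0,0,0,-11,20,0,0,0,0,25,0,0,0,0,25,0,0,0,0,15,0,0,0,0,5,0,0,0,0,0,0,0,0,0,0,0,0])

```text
time_s: 24.25
tcp_pos: [0.4566, -0.0111, 0.0431]
ee_rot: [[0.001, 0.001, -1.0], [1.0, 0.0, 0.001], [0.0, -1.0, -0.001]]
wrist_force: [0.4, -0.3, 0.8]
gripper_width: 0.999
```

```bash
python3 - <<'E'
from h import *
np.set_printoptions(precision=4,suppress=True)
s=r.sense(); print(s["tcp_pos"],go(s,.4567,-.011,.008))
c=cap("wrist"); cv2.imwrite("pics/w9.png",c["img"])
E
```

```text
[ 0.4566 -0.0111  0.0431] [ 0.1369 35.1079 -0.0779]
```

View pics/w9.png

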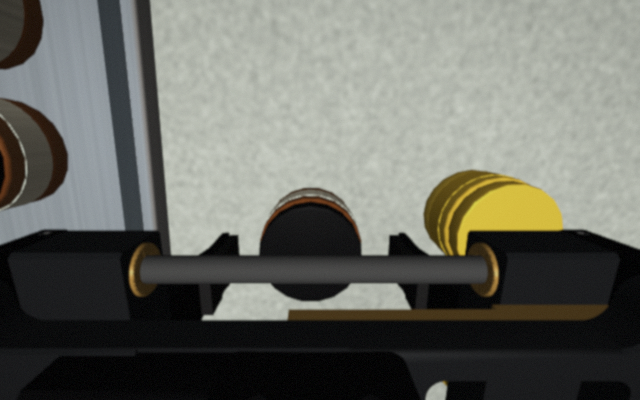

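>>> play_rows(deltas=[0,0,10,0,0,0,0,13,0,0,0,0,9,0,0,0,0,3,0,0,40,0,0,0,0,60,0,0,0,0,70,0,0,0,0,90,0,0,0,0,120,0,0,0,0,200,0,0,0,0])

```text
time_s: 25.3
tcp_pos: [0.4565, -0.011, 0.008]
ee_rot: [[0.001, 0.002, -1.0], [1.0, 0.0, 0.001], [0.0, -1.0, -0.002]]
wrist_force: [0.8, 0.6, 1.9]
gripper_width: 0.702
```

>>> play_rows(deltas=[200,0,-3,0,0,200,0,-12,0,0,200,0,-25,0,0,200,0,-30,0,0,200,0,-20,0,0,200,1,0,-12,0,200,3,0,-25,0,200,4,0,-32,0,200,4,0,-32,0,200,4,0,-32,0])

```text
time_s: 26.3
tcp_pos: [0.5893, 0.0047, 0.0955]
ee_rot: [[0.002, -0.003, -1.0], [1.0, -0.0, 0.002], [-0.0, -1.0, 0.003]]
wrist_force: [-0.0, 0.5, -1.9]
gripper_width: 0.703
```

>>> play_rows(deltas=[200,3,0,-28,0,200,2,0,-17,0,200,1,0,-7,0,200,0,5,0,0,200,0,15,0,0,200,0,15,0,0,200,0,10,0,0,200,0,5,0,0,200,0,0,0,0,200,0,0,0,0])

```text
time_s: 27.3
tcp_pos: [0.641, 0.0107, 0.0481]
ee_rot: [[0.001, 0.001, -1.0], [1.0, 0.0, 0.001], [0.0, -1.0, -0.001]]
wrist_force: [0.8, -0.5, -2.2]
gripper_width: 0.703
```

```bash
python3 - <<'E'
from h import *
np.set_printoptions(precision=4,suppress=True)
s=r.sense(); print(s["tcp_pos"],s["gripper_width"]*87,s["wrist_force"],go(s,.6414,.011,.028),s["joints"])
c=cap("wrist"); cv2.imwrite("pics/w10.png",c["img"])
E
```

```text
[0.641  0.0107 0.0481] 61.18651991906229 [ 0.7787 -0.4986 -2.2108] [ 0.3263 20.064  -0.3528] [ 15.3931  32.7962  -8.9711   0.016  -48.1848 -15.4494]
```

View pics/w10.png

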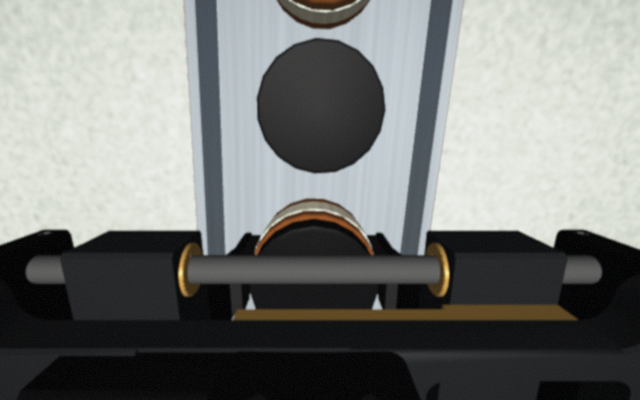

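>>> play_rows(deltas=[200,0,5,0,0,200,0,6,0,0,200,0,4,0,0,200,0,2,0,0,200,0,1,0,0,200,0,0.5,0,0,200,0,0.5,0,0,200,0,0.5,0,0,200,0,0.5,0,0,200,0,0,0,0])

```text
time_s: 28.35
tcp_pos: [0.6409, 0.0107, 0.0281]
ee_rot: [[0.001, 0.0, -1.0], [1.0, -0.0, 0.001], [-0.0, -1.0, -0.0]]
wrist_force: [-0.5, 0.8, -0.5]
gripper_width: 0.7
```

>>> play_rows(deltas=[65,0,0,0,0,40,0,0,0,0,0,0,0,0,0,0,0,0,0,0,0,0,-5,0,0,0,0,-20,0,0,0,0,-30,0,0,0,0,-30,0,0,0,0,-30,0,0,0,0,-20,0,0])

```text
time_s: 29.35
tcp_pos: [0.6417, 0.0107, 0.1657]
ee_rot: [[0.001, 0.004, -1.0], [1.0, 0.0, 0.001], [0.0, -1.0, -0.004]]
wrist_force: [0.7, -0.5, 0.3]
gripper_width: 1.0
```

>>> play_rows(deltas=[0,15,0,18,0,0,30,0,32,0,0,34,0,38,0,0,34,0,38,0,0,28,0,32,0,0,18,0,22,0,0,10,0,13,0,0,0,0,0,0,0,0,0,0,0,0,0,0,0,0])

```text
time_s: 30.35
tcp_pos: [0.45, 0.1782, 0.1627]
ee_rot: [[0.002, 0.0, -1.0], [1.0, 0.0, 0.002], [0.0, -1.0, -0.0]]
wrist_force: [-0.2, 0.2, 0.2]
gripper_width: 1.003
```

```bash
python3 - <<'E'
from h import *
np.set_printoptions(precision=4,suppress=True)
s=r.sense(); print(s["tcp_pos"],s["gripper_width"]*87,s["wrist_force"])
c=cap("wrist"); cv2.imwrite("pics/w11.png",c["img"])
for p in [[.448,.1084,.05],[.448,.112,.05]]: print(proj(c,p))
c=cap("top"); crop(c,"t8",140,120,260,170,3,1.6)
E
```

```text
[0.45   0.1782 0.1627] 87.25442305680356 [-0.1752  0.1872  0.2119]
(np.float64(314.11541348096176), np.float64(128.0563772334756))
(np.float64(314.1245625694126), np.float64(132.22027757990367))
```

View pics/w11.png

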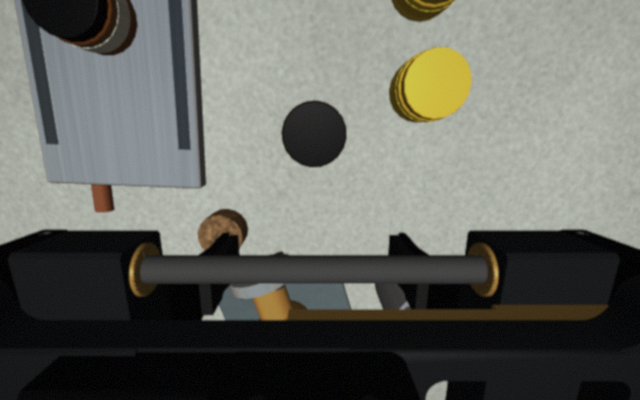

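View pics/t8.png

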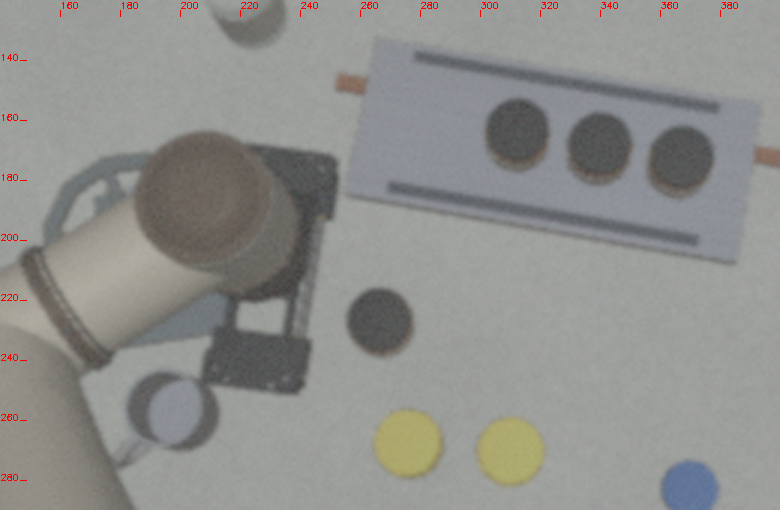

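>>> play_rows(deltas=[0,-15,5,2,0,0,-20,10,0,0,0,-20,15,0,0,0,-10,20,0,0,0,0,25,0,0,0,0,25,0,0,0,0,15,0,0,0,0,5,0,0,0,0,0,0,0,0,0,0,0,0])

```text
time_s: 31.45
tcp_pos: [0.4479, 0.1134, 0.0431]
ee_rot: [[0.001, 0.001, -1.0], [1.0, 0.0, 0.001], [0.0, -1.0, -0.001]]
wrist_force: [-0.3, 0.8, 0.3]
gripper_width: 1.002
```

```bash
python3 - <<'E'
from h import *
np.set_printoptions(precision=4,suppress=True)
s=r.sense(); print(s["tcp_pos"],go(s,.448,.113,.008))
c=cap("wrist"); cv2.imwrite("pics/w12.png",c["img"])
E
```

```text
[0.4479 0.1134 0.0431] [-0.4475 35.1167 -0.0775]
```

View pics/w12.png

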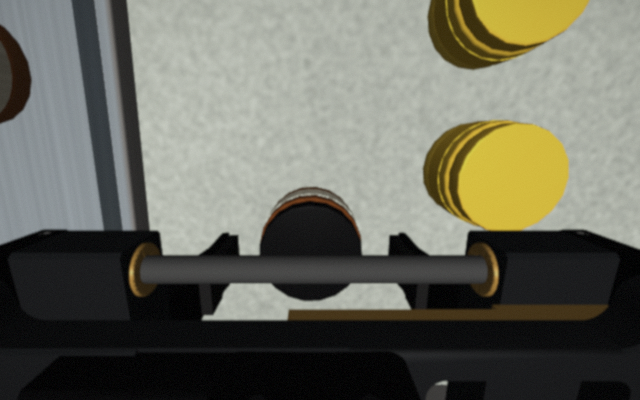

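>>> play_rows(deltas=[0,0,10,0,0,0,0,13,0,0,0,0,9,0,0,0,0,3,0,0,40,0,0,0,0,60,0,0,0,0,70,0,0,0,0,90,0,0,0,0,120,0,0,0,0,200,0,0,0,0])

```text
time_s: 32.5
tcp_pos: [0.4478, 0.1138, 0.0079]
ee_rot: [[0.001, 0.001, -1.0], [1.0, 0.001, 0.001], [0.001, -1.0, -0.001]]
wrist_force: [-0.3, 1.8, 1.2]
gripper_width: 0.706
```

>>> play_rows(deltas=[200,0,-3,0,0,200,0,-12,0,0,200,0,-25,0,0,200,0,-30,0,0,200,0,-20,0,0,200,-1,0,-14,0,200,-3,0,-27,0,200,-5,0,-34,0,200,-5,0,-34,0,200,-4,0,-34,0])

```text
time_s: 33.5
tcp_pos: [0.5907, 0.0948, 0.097]
ee_rot: [[0.001, -0.002, -1.0], [1.0, -0.0, 0.001], [-0.0, -1.0, 0.002]]
wrist_force: [-0.3, 0.1, -2.1]
gripper_width: 0.704
```

>>> play_rows(deltas=[200,-4,0,-29,0,200,-2,0,-17,0,200,-1,0,-7,0,200,0,5,0,0,200,0,15,0,0,200,0,15,0,0,200,0,10,0,0,200,0,5,0,0,200,0,0,0,0,200,0,0,0,0])

```text
time_s: 34.5
tcp_pos: [0.6435, 0.0885, 0.0481]
ee_rot: [[0.001, 0.001, -1.0], [1.0, 0.0, 0.001], [0.0, -1.0, -0.001]]
wrist_force: [-1.0, -0.8, -1.8]
gripper_width: 0.701
```

```bash
python3 - <<'E'
from h import *
np.set_printoptions(precision=4,suppress=True)
s=r.sense(); print(s["tcp_pos"],s["gripper_width"]*87,s["wrist_force"],go(s,.6443,.089,.028),s["joints"])
c=cap("wrist"); cv2.imwrite("pics/w13.png",c["img"])
E
```

```text
[0.6435 0.0885 0.0481] 61.02887493136196 [-1.0208 -0.8488 -1.7822] [ 0.4831 20.148  -0.7694] [ 22.0795  33.4618  -7.641    0.017  -48.851  -22.1238]
```

View pics/w13.png

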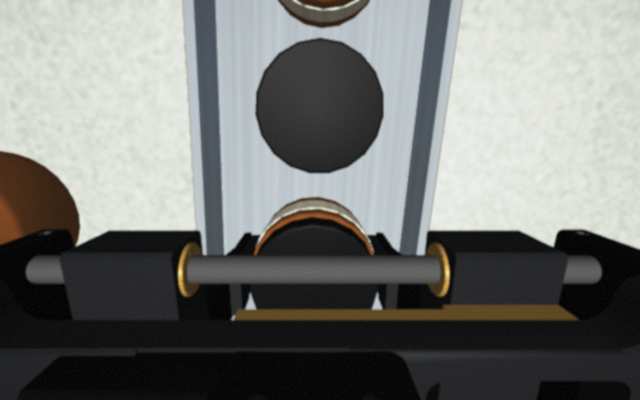

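>>> play_rows(deltas=[200,0,5,0,0,200,0,6,0,0,200,0,4,0,0,200,0,2,0,0,200,0,1,0,0,200,0,0.5,0,0,200,0,0.5,0,0,200,0,0.5,0,0,200,0,0.5,0,0,200,0,0,0,0])

```text
time_s: 35.55
tcp_pos: [0.6434, 0.0884, 0.028]
ee_rot: [[0.001, 0.0, -1.0], [1.0, 0.0, 0.001], [0.0, -1.0, -0.0]]
wrist_force: [-1.2, -0.1, 1.1]
gripper_width: 0.7
```

>>> play_rows(deltas=[65,0,0,0,0,40,0,0,0,0,0,0,0,0,0,0,0,0,0,0,0,0,-5,0,0,0,0,-20,0,0,0,0,-30,0,0,0,0,-40,0,0,0,0,-50,0,0,0,0,-50,0,0])

```text
time_s: 36.55
tcp_pos: [0.6429, 0.0881, 0.2246]
ee_rot: [[0.001, -0.0, -1.0], [1.0, -0.0, 0.001], [-0.0, -1.0, 0.0]]
wrist_force: [1.2, 1.8, 0.1]
gripper_width: 1.0
```

>>> play_rows(deltas=[0,10,-25,5,0,0,20,-20,15,0,0,40,0,23,0,0,40,0,23,0,0,40,0,23,0,0,40,0,23,0,0,40,0,23,0,0,40,0,23,0,0,40,0,23,0,0,30,0,15,0])

```text
time_s: 37.55
tcp_pos: [0.4459, 0.4306, 0.2682]
ee_rot: [[-0.001, 0.0, -1.0], [1.0, 0.001, -0.001], [0.001, -1.0, -0.0]]
wrist_force: [0.4, 0.4, -0.9]
gripper_width: 1.001
```

>>> play_rows(deltas=[0,10,0,5,0,0,0,0,0,0,0,0,0,0,0,0,0,0,0,0,0,0,0,0,0,0,0,0,0,0,0,0,0,0,0,0,0,0,0,0,0,0,0,0,0,0,0,0,0,0])

```text
time_s: 38.55
tcp_pos: [0.4427, 0.4385, 0.2675]
ee_rot: [[0.001, -0.0, -1.0], [1.0, -0.0, 0.001], [-0.0, -1.0, 0.0]]
wrist_force: [0.2, 0.5, 0.2]
gripper_width: 1.001
```

```bash
python3 - <<'E'
from h import *
np.set_printoptions(precision=4,suppress=True)
s=r.sense(); print(s["tcp_pos"],s["gripper_width"]*87,s["wrist_force"],s["joints"])
c=cap("wrist"); cv2.imwrite("pics/w14.png",c["img"])
for p in [[.42,.362,.189],[.481,.325,.155]]: print(proj(c,p))
c=cap("top"); crop(c,"t9",240,110,250,170,3,1.6)
c=cap("scene"); crop(c,"s9",160,130,250,180,3,1.4)
E
```

```text
[0.4427 0.4385 0.2675] 87.12779945934044 [0.2296 0.5187 0.1502] [ 59.5903  20.3863   4.4049   0.0008 -74.0201 -59.6481]
(np.float64(340.9028609530856), np.float64(118.62045792998484))
(np.float64(266.84280076085366), np.float64(75.28103237470245))
```

View pics/w14.png

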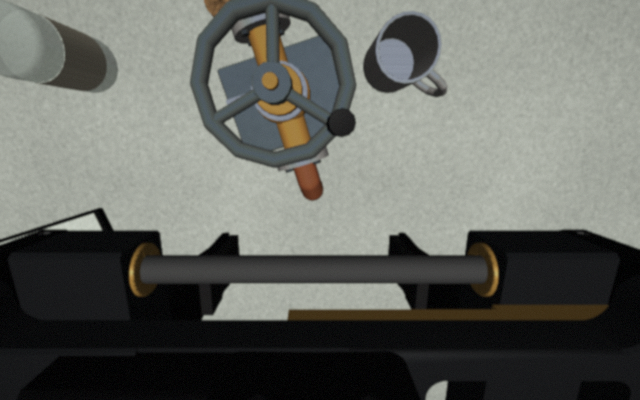

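View pics/t9.png

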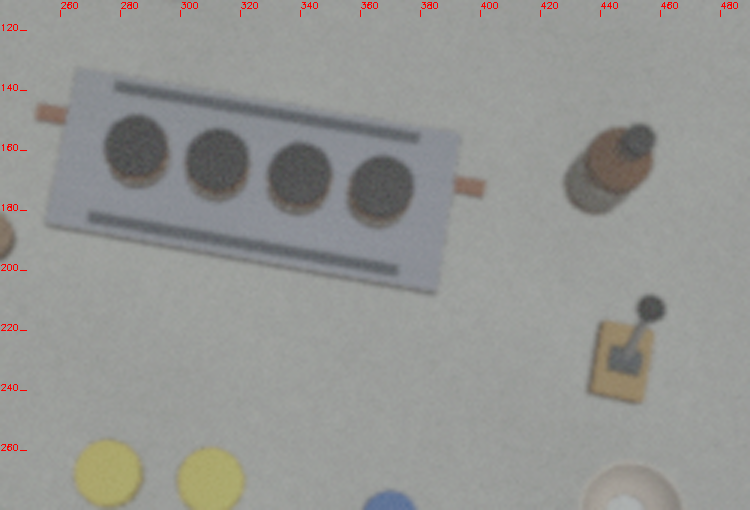

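View pics/s9.png

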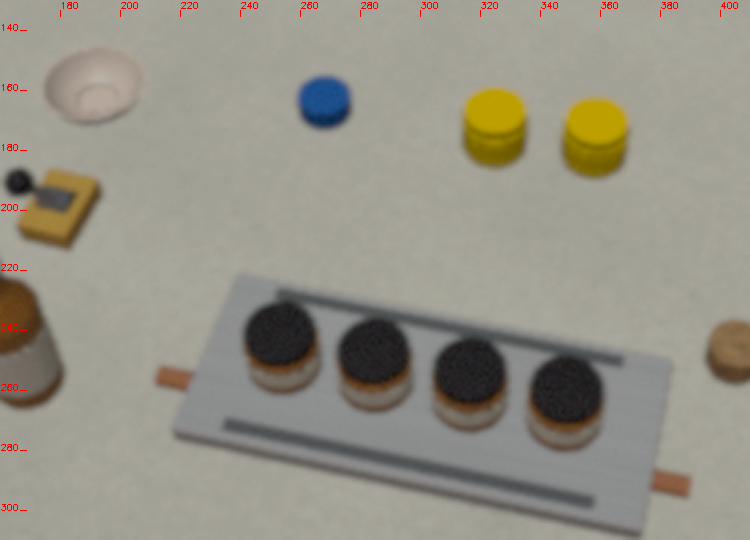

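>>> play_rows(deltas=[60,-8,0,2,0,80,-18,0,5,0,80,-18,0,5,0,80,-18,0,5,0,80,-10,0,4,0,80,-3,10,1,0,80,0,20,0,0,80,0,20,0,0,80,0,15,0,0,80,0,0,0,0])

```text
time_s: 39.7
tcp_pos: [0.4195, 0.3626, 0.1994]
ee_rot: [[0.001, -0.004, -1.0], [1.0, -0.005, 0.001], [-0.005, -1.0, 0.004]]
wrist_force: [0.1, -0.4, 0.6]
gripper_width: 0.689
```

```bash
python3 - <<'E'
from h import *
np.set_printoptions(precision=4,suppress=True)
s=r.sense(); print(s["tcp_pos"],s["gripper_width"]*87,s["wrist_force"],s["joints"])
c=cap("wrist"); cv2.imwrite("pics/w15.png",c["img"])
for p in [[.42,.364,.189],[.48,.328,.155]]: print(proj(c,p))
E
```

```text
[0.4195 0.3626 0.1994] 59.94446994716558 [ 0.0559 -0.4095  0.6448] [ 57.5595  16.4182 -11.3473  -0.0565 -62.5752 -57.6029]
(np.float64(310.5856295203382), np.float64(245.88944228504818))
(np.float64(224.6477040758126), np.float64(179.85074279939053))
```

View pics/w15.png

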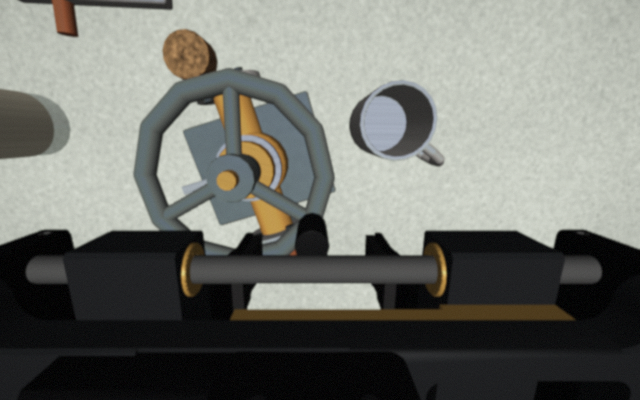

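>>> play_rows(deltas=[80,1,10,0,0,80,0,15,0,0,80,0,15,0,0,80,0,10,0,0,80,0,3,0,0,130,0,0,0,0,170,0,0,0,0,190,0,0,0,0,220,0,0,0,0,255,0,0,0,0])

```text
time_s: 40.75
tcp_pos: [0.4207, 0.3647, 0.1499]
ee_rot: [[0.001, 0.0, -1.0], [1.0, 0.001, 0.001], [0.001, -1.0, -0.0]]
wrist_force: [-0.2, 0.4, -0.1]
gripper_width: 0.315
```

```bash
python3 - <<'E'
from h import *
np.set_printoptions(precision=4,suppress=True)
s=r.sense(); print(s["tcp_pos"],s["gripper_width"]*87,s["wrist_force"],s["joints"])
c=cap("wrist"); crop(c,"w16",80,0,360,330,2)
c=cap("scene"); crop(c,"s10",380,130,150,120,5,1.4)
E
```

```text
[0.4207 0.3647 0.1499] 27.437695000957056 [-0.245   0.3914 -0.1094] [ 57.6027  19.1014 -15.2487   0.0011 -55.6057 -57.6611]
```

View pics/w16.png

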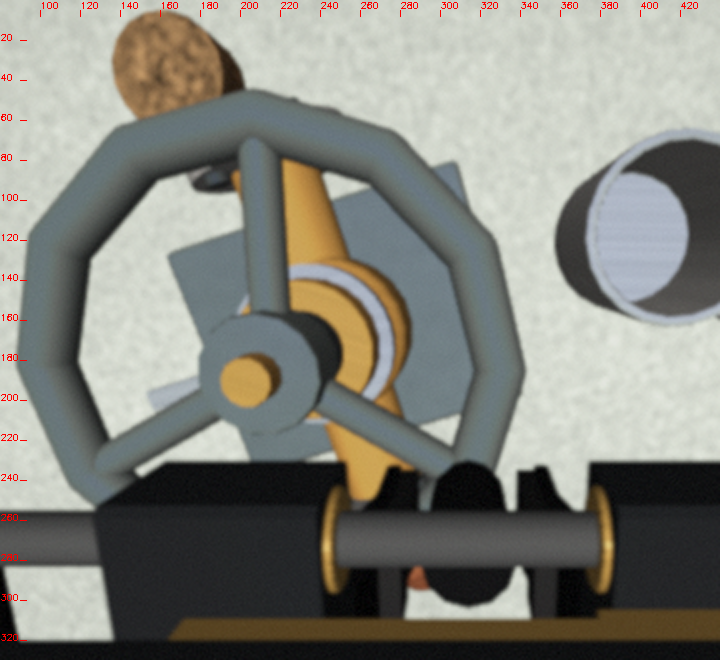

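View pics/s10.png

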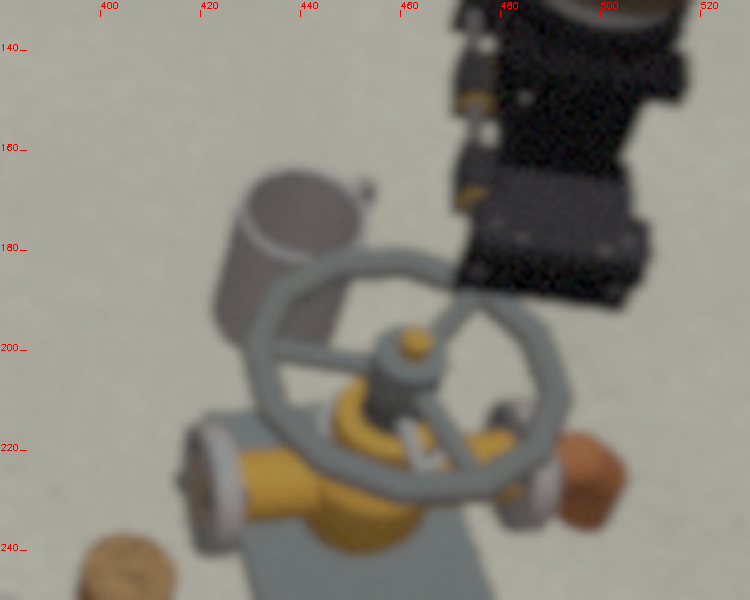

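>>> play_rows(deltas=[255,0,0,0,0,255,0,0,0,0,255,0,0,0,0,255,0,0,0,0,255,0,0,0,0,255,0,0,0,0,255,0,0,0,0,255,0,0,0,0,255,0,0,0,0,255,0,0,0,0])

```text
time_s: 41.85
tcp_pos: [0.4206, 0.3647, 0.1498]
ee_rot: [[0.001, 0.0, -1.0], [1.0, 0.0, 0.001], [0.0, -1.0, -0.0]]
wrist_force: [-2.4, 1.2, 3.9]
gripper_width: 0.24
```

```bash
python3 - <<'E'
from h import *
np.set_printoptions(precision=4,suppress=True)
s=r.sense(); print(s["tcp_pos"],s["gripper_width"]*87,s["wrist_force"])
c=cap("wrist"); print(pix(c,204.5,190,.155))
cv2.imwrite("pics/w17.png",c["img"])
E
```

```text
[0.4206 0.3647 0.1498] 20.88799330665011 [-2.4129  1.2266  3.8899]
[0.4776 0.3279 0.155 ]
```

View pics/w17.png

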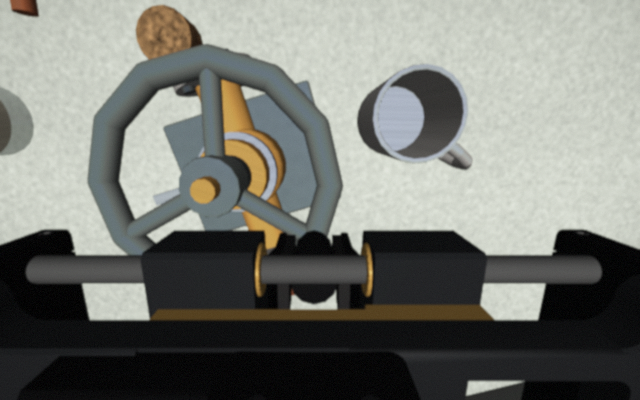

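```bash
cat > arc.py <<'E'
import numpy as np,sys
c=np.array([float(sys.argv[1]),float(sys.argv[2])]); p=np.array([float(sys.argv[3]),float(sys.argv[4])]); st=float(sys.argv[5]); n=int(sys.argv[6]) if len(sys.argv)>6 else 10
R=float(sys.argv[7]) if len(sys.argv)>7 else .070
f=np.arctan2(*(p-c)[::-1]); acc=p.copy(); out=[]
print("phi",np.degrees(f),"r",np.linalg.norm(p-c))
for i in range(1,n+1):
    a=f+np.radians(st)*i; q=c+R*np.array([np.cos(a),np.sin(a)]); d=np.round((q-acc)*1000,1); acc+=d/1000
    out+=[f"255, {d[1]:g}, 0, {-d[0]:g}, 0"]
print(", ".join(out)); print("end",acc,np.degrees(a))
E
python3 arc.py .4790 .3275 .4206 .3647 6 10 .0692
```

```text
phi 147.50342189800224 r 0.06924160598946273
255, -6.3, 0, 3.5, 0, 255, -6.7, 0, 2.9, 0, 255, -6.9, 0, 2.2, 0, 255, -7.1, 0, 1.4, 0, 255, -7.2, 0, 0.7, 0, 255, -7.2, 0, -0, 0, 255, -7.2, 0, -0.8, 0, 255, -7.1, 0, -1.6, 0, 255, -6.9, 0, -2.3, 0, 255, -6.6, 0, -3, 0
end [0.4176 0.2955] 207.50342189800224
```

>>> play_rows(deltas=[255,-6.3,0,3.5,0,255,-6.7,0,2.9,0,255,-6.9,0,2.2,0,255,-7.1,0,1.4,0,255,-7.2,0,0.7,0,255,-7.2,0,0,0,255,-7.2,0,-0.8,0,255,-7.1,0,-1.6,0,255,-6.9,0,-2.3,0,255,-6.6,0,-3,0])

```text
time_s: 42.9
tcp_pos: [0.4185, 0.2959, 0.1498]
ee_rot: [[0.001, 0.002, -1.0], [1.0, 0.003, 0.001], [0.003, -1.0, -0.002]]
wrist_force: [5.4, 2.9, -0.2]
gripper_width: 0.242
```

```bash
python3 - <<'E'
from h import *
np.set_printoptions(precision=4,suppress=True)
s=r.sense(); print(s["tcp_pos"],s["gripper_width"]*87,s["wrist_force"])
c=cap("wrist"); 
cv2.imwrite("pics/w18.png",c["img"])
E
```

```text
[0.4185 0.2959 0.1498] 21.06830872041751 [ 5.4484  2.9427 -0.24  ]
```

View pics/w18.png

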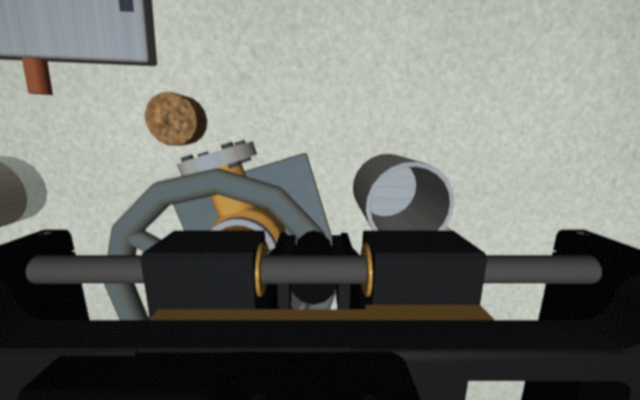

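```bash
python3 arc.py .4802 .3292 .4176 .2955 9 10 .070
```

```text
phi -151.7047025343975 r 0.07109465521401731
255, -8.7, 0, -6.9, 0, 255, -8.2, 0, -7.3, 0, 255, -6.9, 0, -8.5, 0, 255, -5.6, 0, -9.5, 0, 255, -3.9, 0, -10.3, 0, 255, -2.4, 0, -10.7, 0, 255, -0.6, 0, -11, 0, 255, 1.1, 0, -10.9, 0, 255, 2.8, 0, -10.6, 0, 255, 4.5, 0, -10.1, 0
end [0.5134 0.2676] -61.704702534397505
```

>>> play_rows(deltas=[255,-8.7,0,-6.9,0,255,-8.2,0,-7.3,0,255,-6.9,0,-8.5,0,255,-5.6,0,-9.5,0,255,-3.9,0,-10.3,0,255,-2.4,0,-10.7,0,255,-0.6,0,-11,0,255,1.1,0,-10.9,0,255,2.8,0,-10.6,0,255,4.5,0,-10.1,0])

```text
time_s: 43.95
tcp_pos: [0.514, 0.2669, 0.1497]
ee_rot: [[0.001, -0.001, -1.0], [1.0, -0.001, 0.001], [-0.001, -1.0, 0.001]]
wrist_force: [-2.2, 2.4, 5.8]
gripper_width: 0.243
```

```bash
python3 - <<'E'
from h import *
np.set_printoptions(precision=4,suppress=True)
s=r.sense(); print(s["tcp_pos"],s["gripper_width"]*87,s["wrist_force"])
p=s["tcp_pos"][:2]-[.4802,.3292]; print(np.linalg.norm(p),np.degrees(np.arctan2(p[1],p[0])))
c=cap("wrist"); 
cv2.imwrite("pics/w19.png",c["img"])
c=cap("scene"); crop(c,"s11",380,130,150,120,5,1.4)
E
```

```text
[0.514  0.2669 0.1497] 21.129337772026453 [-2.2471  2.4291  5.8058]
0.07084040799120225 -61.50988651896477
```

View pics/w19.png

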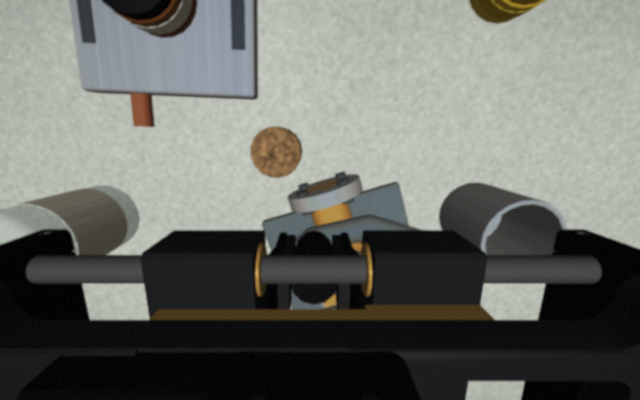

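View pics/s11.png

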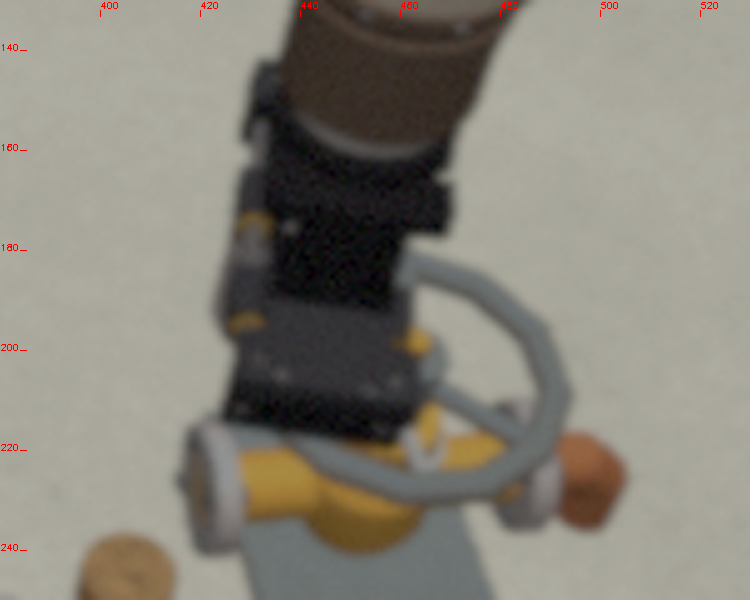

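```bash
python3 arc.py .4801 .3296 .5134 .2676 9 10 .070
```

```text
phi -61.75989800545094 r 0.07037677173613462
255, 6.3, 0, -9.1, 0, 255, 7.3, 0, -8.2, 0, 255, 8.5, 0, -6.9, 0, 255, 9.5, 0, -5.5, 0, 255, 10.2, 0, -4, 0, 255, 10.7, 0, -2.4, 0, 255, 11, 0, -0.6, 0, 255, 10.9, 0, 1.1, 0, 255, 10.7, 0, 2.8, 0, 255, 10, 0, 4.4, 0
end [0.5418 0.3627] 28.240101994549057
```

>>> play_rows(deltas=[255,6.3,0,-9.1,0,255,7.3,0,-8.2,0,255,8.5,0,-6.9,0,255,9.5,0,-5.5,0,255,10.2,0,-4,0,255,10.7,0,-2.4,0,255,11,0,-0.6,0,255,10.9,0,1.1,0,255,10.7,0,2.8,0,255,10,0,4.4,0])

```text
time_s: 45.05
tcp_pos: [0.543, 0.3602, 0.1497]
ee_rot: [[0.002, -0.0, -1.0], [1.0, -0.005, 0.002], [-0.005, -1.0, 0.0]]
wrist_force: [1.8, -4.3, 6.5]
gripper_width: 0.244
```

```bash
cat > chk.py <<'E'
from h import *
import sys
np.set_printoptions(precision=4,suppress=True)
s=r.sense(); print(s["tcp_pos"],s["gripper_width"]*87,s["wrist_force"])
p=s["tcp_pos"][:2]-[.4801,.3296]; f=np.arctan2(p[1],p[0]); print(np.linalg.norm(p),np.degrees(f))
F=s["wrist_force"][:2]; u=np.array([np.cos(f),np.sin(f)]); print("radial out",F@u,"tang ccw",F@[-u[1],u[0]])
n=sys.argv[1]
c=cap("scene"); crop(c,"sc"+n,380,130,150,120,5,1.4)
c=cap("wrist"); cv2.imwrite("pics/wr"+n+".png",c["img"])
E
python3 chk.py 1; python3 arc.py .4801 .3296 .5418 .3627 9 10 .070
```

```text
[0.543  0.3602 0.1497] 21.21142733117649 [ 1.8433 -4.3352  6.5192]
0.0699740040887318 25.9007030612026
radial out -0.23548497808959637 tang ccw -4.7049234689303425
phi 28.212079838336777 r 0.07001785486574115
255, 9.2, 0, 6, 0, 255, 8.2, 0, 7.3, 0, 255, 7, 0, 8.5, 0, 255, 5.5, 0, 9.4, 0, 255, 4, 0, 10.3, 0, 255, 2.4, 0, 10.7, 0, 255, 0.6, 0, 11, 0, 255, -1.1, 0, 10.9, 0, 255, -2.8, 0, 10.6, 0, 255, -4.4, 0, 10.1, 0
end [0.447  0.3913] 118.21207983833679
```

View pics/sc1.png

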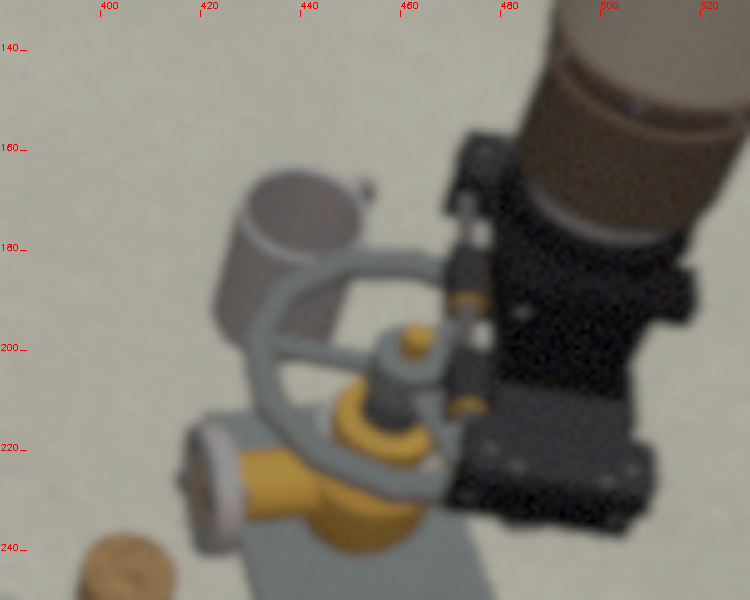

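View pics/wr1.png

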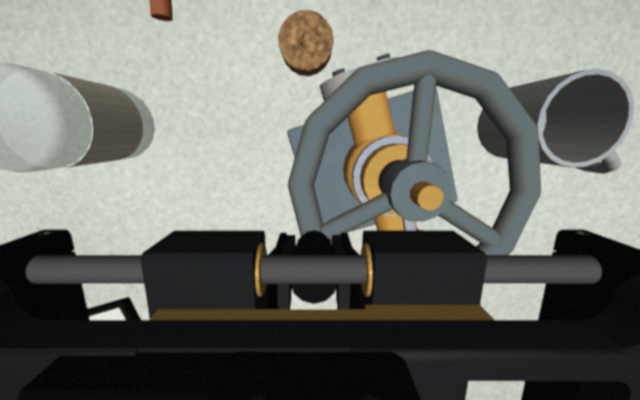

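>>> play_rows(deltas=[255,9.2,0,6,0,255,8.2,0,7.3,0,255,7,0,8.5,0,255,5.5,0,9.4,0,255,4,0,10.3,0,255,2.4,0,10.7,0,255,0.6,0,11,0,255,-1.1,0,10.9,0,255,-2.8,0,10.6,0,255,-4.4,0,10.1,0])

```text
time_s: 46.15
tcp_pos: [0.449, 0.3912, 0.1498]
ee_rot: [[0.001, 0.003, -1.0], [1.0, 0.0, 0.001], [0.0, -1.0, -0.003]]
wrist_force: [6.2, 0.7, 3.1]
gripper_width: 0.243
```

```bash

python3 chk.py 2; python3 arc.py .4801 .3296 .4470 .3913 9 10 .070
```

```text
[0.449  0.3912 0.1498] 21.123594970146577 [6.1805 0.7174 3.1199]
0.06904565890799852 116.76994077573889
radial out -2.14323187186199 tang ccw -5.841219898704932
phi 118.21207983833676 r 0.07001785486574119
255, -6, 0, 9.2, 0, 255, -7.3, 0, 8.2, 0, 255, -8.5, 0, 7, 0, 255, -9.4, 0, 5.5, 0, 255, -10.3, 0, 4, 0, 255, -10.7, 0, 2.4, 0, 255, -11, 0, 0.6, 0, 255, -10.9, 0, -1.1, 0, 255, -10.6, 0, -2.8, 0, 255, -10.1, 0, -4.4, 0
end [0.4184 0.2965] 208.21207983833676
```

View pics/sc2.png

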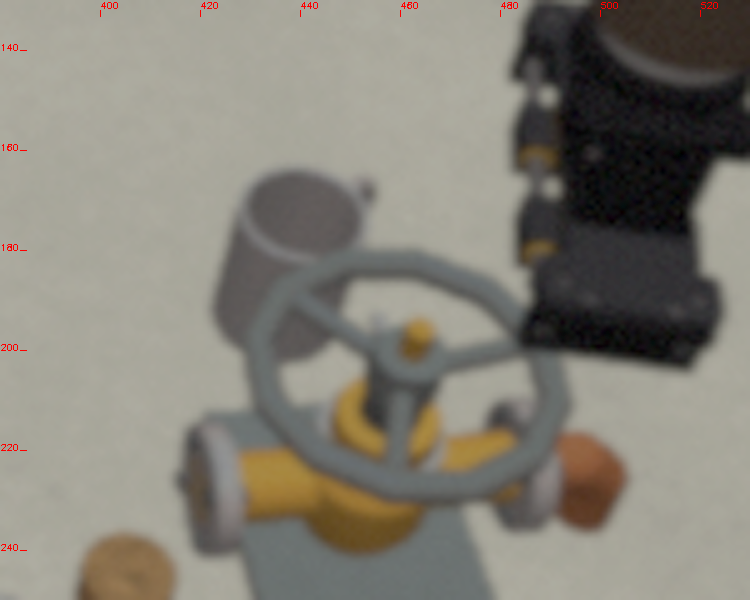

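View pics/wr2.png

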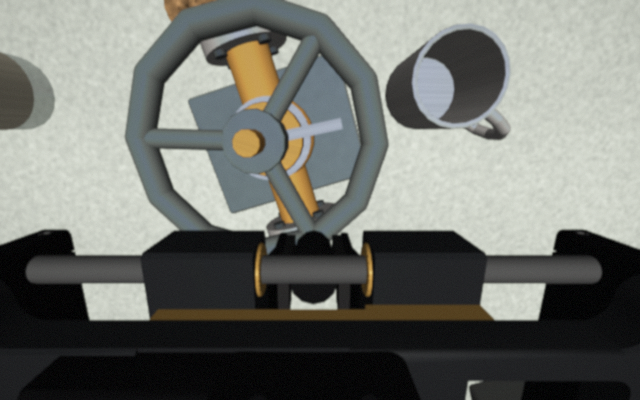

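>>> play_rows(deltas=[255,-6,0,9.2,0,255,-7.3,0,8.2,0,255,-8.5,0,7,0,255,-9.4,0,5.5,0,255,-10.3,0,4,0,255,-10.7,0,2.4,0,255,-11,0,0.6,0,255,-10.9,0,-1.1,0,255,-10.6,0,-2.8,0,255,-10.1,0,-4.4,0])

```text
time_s: 47.25
tcp_pos: [0.4179, 0.2973, 0.1497]
ee_rot: [[0.001, -0.001, -1.0], [1.0, 0.002, 0.001], [0.002, -1.0, 0.001]]
wrist_force: [-3.4, 5.0, 5.9]
gripper_width: 0.245
```

>>> play_rows(deltas=[255,-9.2,0,-6,0,255,-8.2,0,-7.3,0,255,-7,0,-8.5,0,255,-5.5,0,-9.4,0,255,-4,0,-10.3,0,255,-2.4,0,-10.7,0,255,-0.6,0,-11,0,255,1.1,0,-10.9,0,255,2.8,0,-10.6,0,255,4.4,0,-10.1,0])

```text
time_s: 48.25
tcp_pos: [0.5119, 0.2659, 0.1496]
ee_rot: [[0.002, -0.005, -1.0], [1.0, -0.004, 0.002], [-0.004, -1.0, 0.005]]
wrist_force: [-5.5, -1.1, 10.2]
gripper_width: 0.24
```

>>> play_rows(deltas=[255,6,0,-9.2,0,255,7.3,0,-8.2,0,255,8.5,0,-7,0,255,9.4,0,-5.5,0,255,10.3,0,-4,0,255,10.7,0,-2.4,0,255,11,0,-0.6,0,255,10.9,0,1.1,0,255,10.6,0,2.8,0,255,10.1,0,4.4,0])

```text
time_s: 49.25
tcp_pos: [0.5429, 0.3605, 0.1497]
ee_rot: [[0.002, -0.0, -1.0], [1.0, -0.004, 0.002], [-0.004, -1.0, 0.0]]
wrist_force: [2.5, -5.0, 5.3]
gripper_width: 0.241
```

>>> play_rows(deltas=[255,9.2,0,6,0,255,8.2,0,7.3,0,255,7,0,8.5,0,255,5.5,0,9.4,0,255,4,0,10.3,0,255,2.4,0,10.7,0,255,0.6,0,11,0,255,-1.1,0,10.9,0,255,-2.8,0,10.6,0,255,-4.4,0,10.1,0])

```text
time_s: 50.25
tcp_pos: [0.4488, 0.3912, 0.1498]
ee_rot: [[0.001, 0.003, -1.0], [1.0, 0.0, 0.001], [0.0, -1.0, -0.003]]
wrist_force: [6.5, -1.3, 3.9]
gripper_width: 0.246
```

```bash

python3 chk.py 3; python3 arc.py .4801 .3296 .4470 .3913 9 10 .070
```

```text
[0.4488 0.3912 0.1498] 21.36770195079595 [ 6.493  -1.2651  3.8557]
0.06909323219239455 116.96214598126014
radial out -4.071551667517017 tang ccw -5.2136623507185496
phi 118.21207983833676 r 0.07001785486574119
255, -6, 0, 9.2, 0, 255, -7.3, 0, 8.2, 0, 255, -8.5, 0, 7, 0, 255, -9.4, 0, 5.5, 0, 255, -10.3, 0, 4, 0, 255, -10.7, 0, 2.4, 0, 255, -11, 0, 0.6, 0, 255, -10.9, 0, -1.1, 0, 255, -10.6, 0, -2.8, 0, 255, -10.1, 0, -4.4, 0
end [0.4184 0.2965] 208.21207983833676
```

View pics/sc3.png

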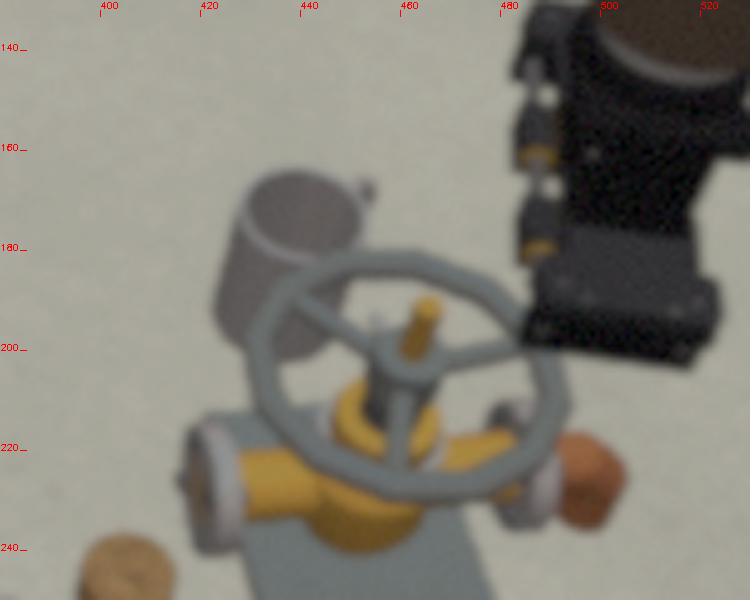

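View pics/wr3.png

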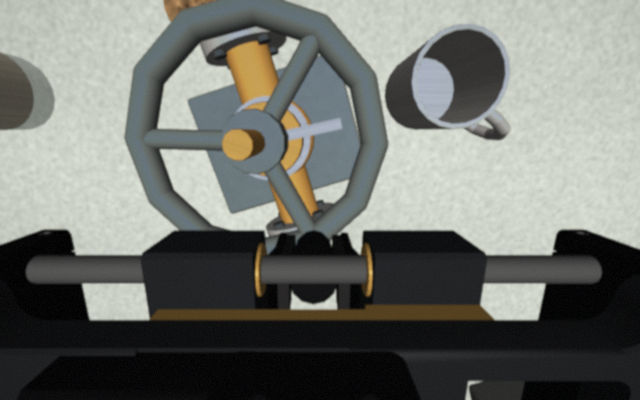

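```bash
python3 - <<'E'
from h import *
s=cap("scene")
for z in (.155,.1625,.1785,.187): print(z,proj(s,[.4801,.3296,z]),proj(s,[.481,.328,z]))
c=cap("wrist"); 
def ang(a,b,c=c):
    d=pix(c,*b,.09)-pix(c,*a,.09); return np.degrees(np.arctan2(d[1],d[0]))
print(ang((290,131),(342,124)))
print(ang((180,191.5),(155,200)))
crop(c,"w20",180,90,200,120,4)
im=cv2.imread("pics/w17.png"); c["img"]=im; crop(c,"w21",140,150,150,100,5)
E
```

```text
0.155 (np.float64(463.61408404867734), np.float64(197.4172068134181)) (np.float64(462.915712544619), np.float64(197.6060968545956))
0.1625 (np.float64(464.38761807010985), np.float64(195.35853522664854)) (np.float64(463.6858834426524), np.float64(195.54770923440074))
0.1785 (np.float64(466.06495276801843), np.float64(190.89450237429608)) (np.float64(465.35593476845816), np.float64(191.0842674412789))
0.187 (np.float64(466.97140064740415), np.float64(188.48209588346944)) (np.float64(466.258451907404), np.float64(188.67216629520422))
-172.7129143228254
18.311992644419785
```

View pics/w20.png

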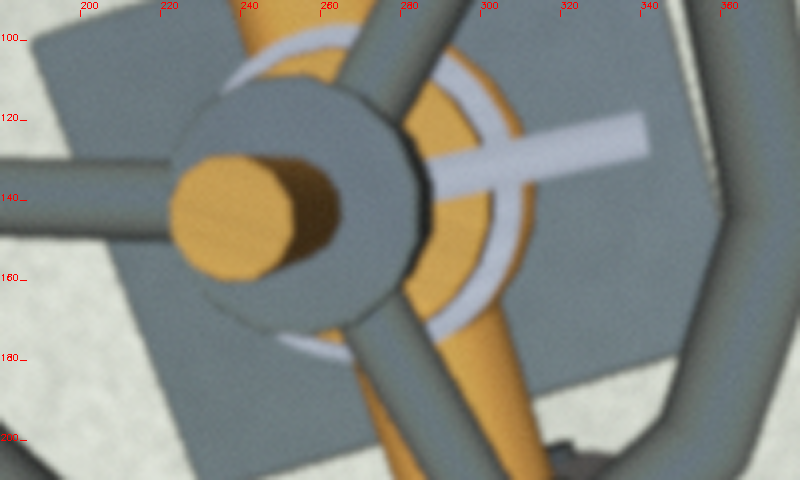

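View pics/w21.png

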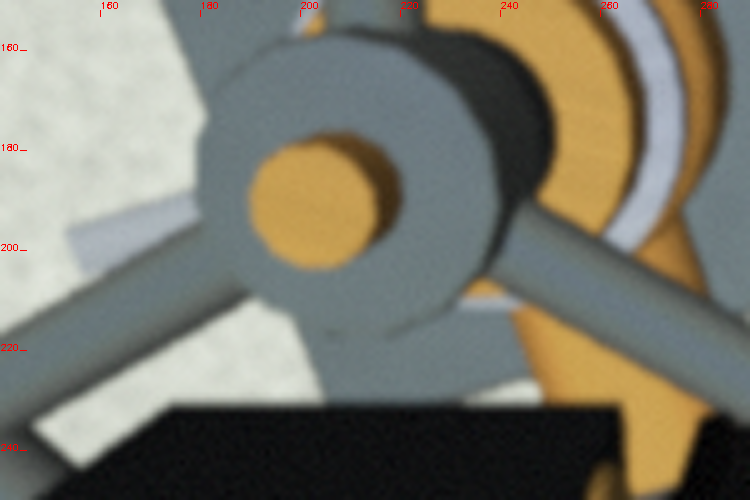

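>>> play_rows(deltas=[255,-6,0,9.2,0,255,-7.3,0,8.2,0,255,-8.5,0,7,0,255,-9.4,0,5.5,0,255,-10.3,0,4,0,255,-10.7,0,2.4,0,255,-11,0,0.6,0,255,-10.9,0,-1.1,0,255,-10.6,0,-2.8,0,255,-10.1,0,-4.4,0])

```text
time_s: 51.45
tcp_pos: [0.4179, 0.2975, 0.1497]
ee_rot: [[0.001, -0.002, -1.0], [1.0, 0.002, 0.001], [0.002, -1.0, 0.002]]
wrist_force: [-3.8, 3.7, 5.3]
gripper_width: 0.24
```

>>> play_rows(deltas=[255,-9.2,0,-6,0,255,-8.2,0,-7.3,0,255,-7,0,-8.5,0,255,-5.5,0,-9.4,0,255,-4,0,-10.3,0,255,-2.4,0,-10.7,0,255,-0.6,0,-11,0,255,1.1,0,-10.9,0,255,2.8,0,-10.6,0,255,4.4,0,-10.1,0])

```text
time_s: 52.45
tcp_pos: [0.512, 0.266, 0.1496]
ee_rot: [[0.002, -0.005, -1.0], [1.0, -0.004, 0.002], [-0.004, -1.0, 0.005]]
wrist_force: [-5.3, -2.2, 10.4]
gripper_width: 0.242
```

```bash

python3 chk.py 4; python3 arc.py .4801 .3296 .5134 .2676 4 2 .070
```

```text
[0.512  0.266  0.1496] 21.08087408828389 [-5.2855 -2.1788 10.4412]
0.07116267810959583 -63.37550341784582
radial out -0.4208872769537045 tang ccw -5.701449815183538
phi -61.75989800545094 r 0.07037677173613462
255, 2.8, 0, -4, 0, 255, 2.7, 0, -4.1, 0
end [0.5215 0.2731] -53.75989800545094
```

View pics/sc4.png

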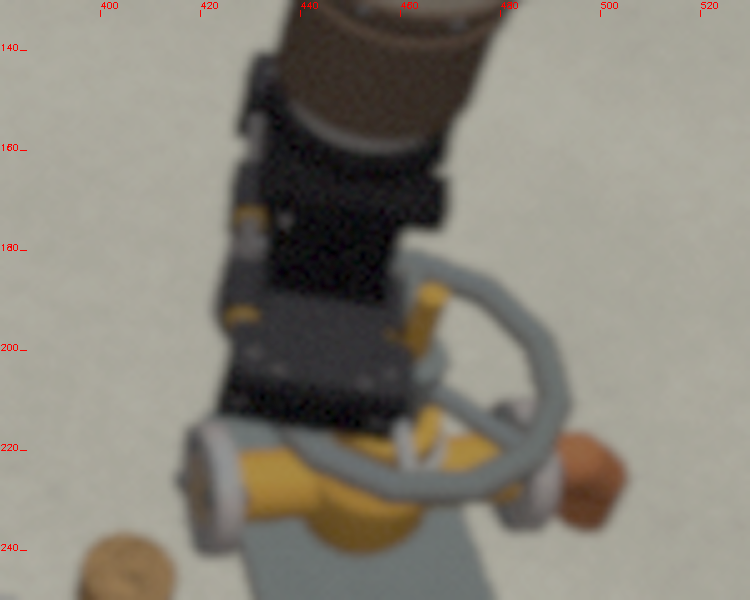

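>>> play_rows(deltas=[255,2.8,0,-4,0,255,2.7,0,-4.1,0,255,0,0,0,0,255,0,0,0,0,255,0,0,0,0,200,0,0,0,0,150,0,0,0,0,110,0,0,0,0,80,0,0,0,0,80,0,0,0,0])

```text
time_s: 53.55
tcp_pos: [0.5208, 0.273, 0.1486]
ee_rot: [[0.001, -0.002, -1.0], [1.0, -0.001, 0.001], [-0.001, -1.0, 0.002]]
wrist_force: [0.1, 0.2, 0.5]
gripper_width: 0.519
```

>>> play_rows(deltas=[80,0,0,0,0,80,0,0,0,0,80,0,-10,0,0,80,0,-25,0,0,80,0,-40,0,0,80,0,-40,0,0,80,0,-10,0,0,80,0,0,0,0,80,0,0,0,0,80,0,0,0,0])

```text
time_s: 54.55
tcp_pos: [0.5204, 0.2726, 0.2726]
ee_rot: [[0.001, -0.003, -1.0], [1.0, -0.002, 0.001], [-0.002, -1.0, 0.003]]
wrist_force: [-0.2, 0.8, -0.1]
gripper_width: 0.688
```

```bash

python3 chk.py 5
```

```text
[0.5204 0.2726 0.2726] 59.864070144474276 [-0.2269  0.8241 -0.0766]
0.06978263721268554 -54.73707051462827
radial out -0.8038596944200447 tang ccw 0.29049396716405146
```

View pics/sc5.png

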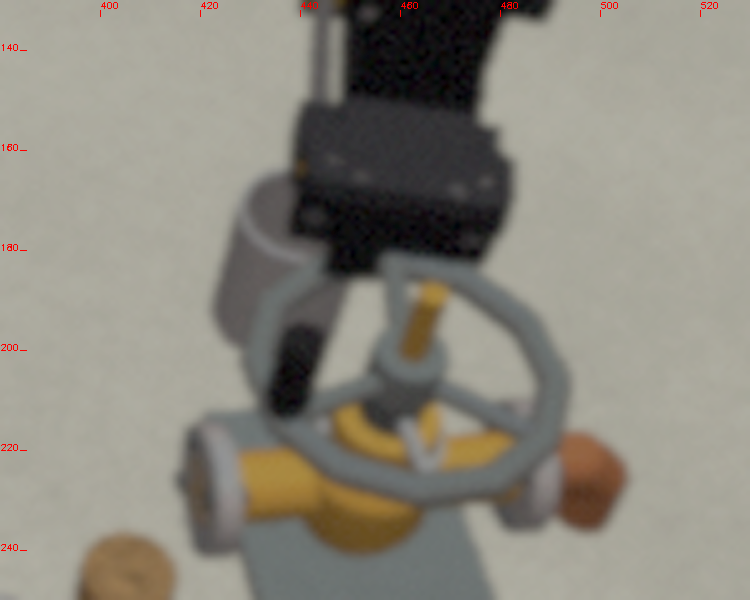

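View pics/wr5.png

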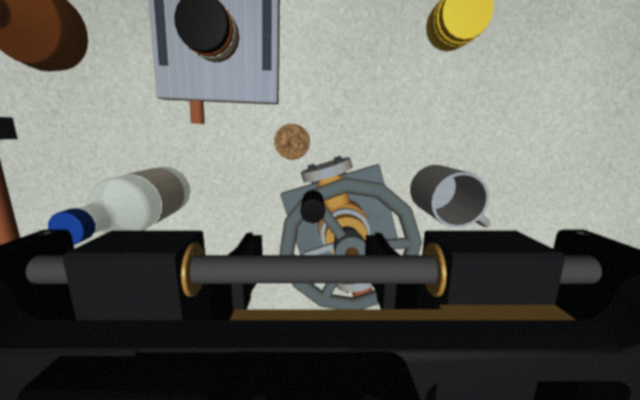

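>>> play_rows(deltas=[80,10,0,0,0,80,30,-10,5,0,80,40,-10,5,0,80,40,0,5,0,80,40,0,5,0,80,20,0,0,0,80,5,0,0,0,80,0,0,0,0,80,0,0,0,0,80,0,0,0,0])

```text
time_s: 55.65
tcp_pos: [0.5017, 0.4571, 0.295]
ee_rot: [[0.002, 0.0, -1.0], [1.0, 0.0, 0.002], [0.0, -1.0, -0.0]]
wrist_force: [-0.6, -0.9, -0.8]
gripper_width: 0.687
```

```bash
python3 - <<'E'
from h import *
s=r.sense(); print(s["tcp_pos"],s["wrist_force"],s["joint_velocities"])
c=cap("scene"); cv2.imwrite("pics/sf.png",c["img"]); crop(c,"sf2",380,130,150,120,5,1.4)
c=cap("top"); cv2.imwrite("pics/tf.png",c["img"])
E
```

```text
[0.50167994 0.4571276  0.2950017 ] [-0.61358379 -0.91376041 -0.80933831] [-0.22087062 -0.21043513  0.03776789 -0.09683349  0.06799944 -0.0303882 ]
```

View pics/sf.png

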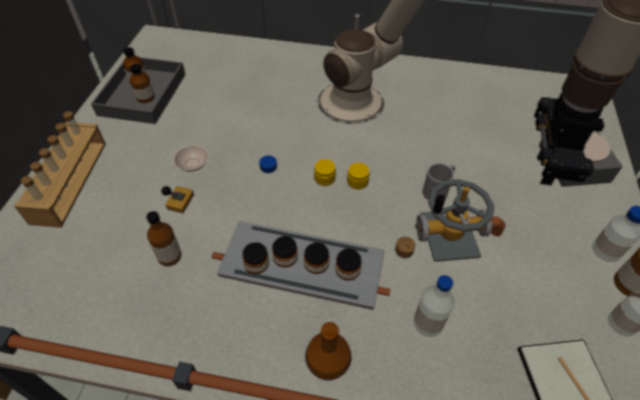

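View pics/tf.png

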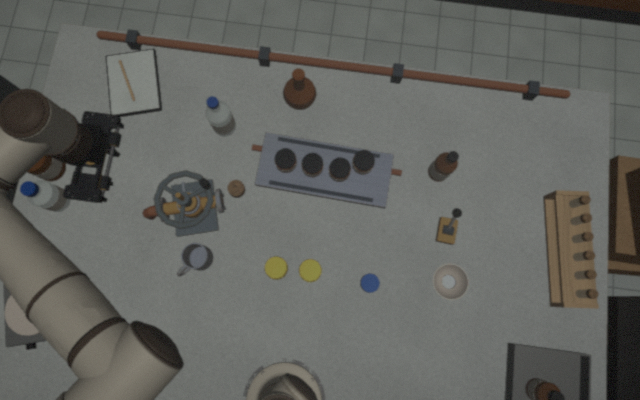

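View pics/sf2.png

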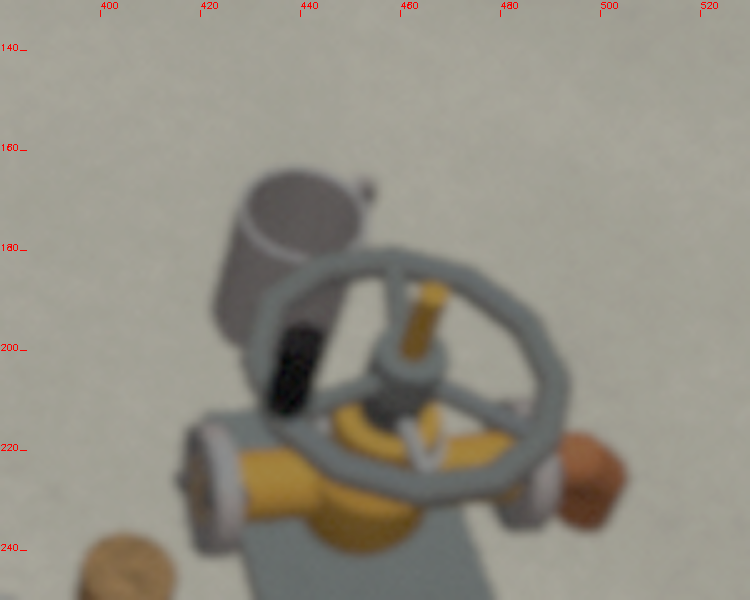

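```bash
python3 - <<'E'
from h import *
c=cap("top"); crop(c,"tf2",250,120,160,100,5,1.6)
c=cap("scene"); crop(c,"sf3",210,215,190,100,4,1.4)
E
```

```text
(no output)
```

View pics/tf2.png

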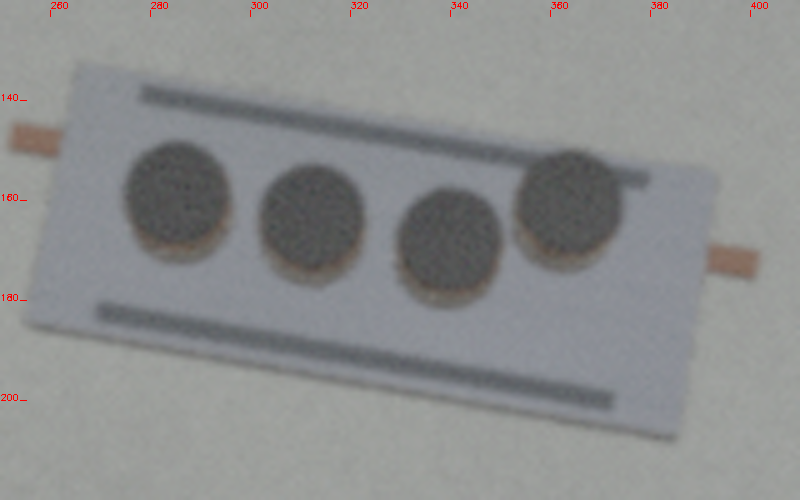

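View pics/sf3.png

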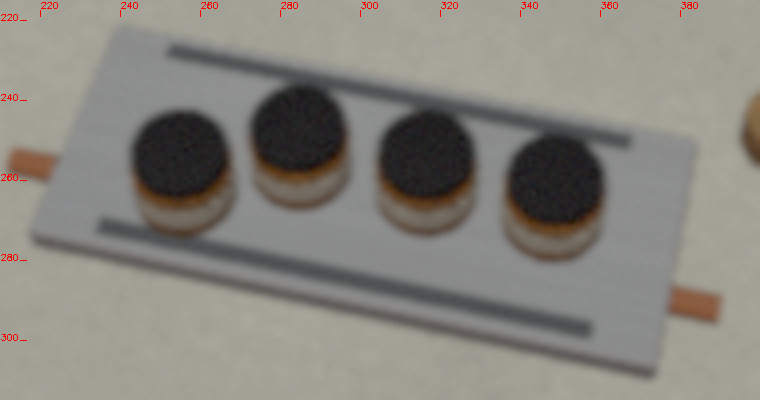

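```bash
python3 - <<'E'
from h import *
c=cap("top")
P=[pix(c,250+u/5,120+v/5,.07)[:2] for u,v in [(178,193),(312,215),(449,239),(570,204)]]
s=cap("scene")
Q=[pix(s,210+u/4,215+v/4,.07)[:2] for u,v in [(555,176),(427,151),(298,123),(180,150)]]
R=[np.array(p) for p in[(.6434,.0884),(.6409,.0107),(.6378,-.0674)]]
for A in(P,Q):
    off=np.mean([R[i]-A[i] for i in range(3)],0); D=A[3]+off
    d=D-np.array([.640,-.025]); ex=np.array([.9993,-.037]); ey=np.array([.037,.9993])
    print(A,off,D,d@ex,d@ey)
E
```

```text
[array([0.64208734, 0.0833068 ]), array([0.63972068, 0.00770807]), array([ 0.63645117, -0.06945699]), array([ 0.66561859, -0.13370677])] [0.00128027 0.0033807 ] [ 0.66689885 -0.13032606] 0.03077709009817002 -0.10425707760576787
[array([0.64470758, 0.08857983]), array([0.64222387, 0.01269677]), array([ 0.63774865, -0.06565978]), array([ 0.66942207, -0.12870221])] [-0.00086003 -0.00130561] [ 0.66856204 -0.13000781] 0.032427335279064204 -0.10387751267299947
```

```bash
python3 - <<'E'
from h import *
print(r.finish_job())
E
```

```text
the job is handed in; nothing more can be done
None
```

The job is done and handed in. It gave no verdict, so what follows rests on my own camera and force checks, at about 56 s of the 210 s allowed.

- **Drain:** I pushed the lever over until it met about 6 N at the stop. It was still fully over in the last pictures.
- **Jars:** All four amber jars were set down gently and stand upright on the plate. One was knocked about 3 cm aside after I placed it. It is still upright and wholly on the steel, about 31 mm from the plate's middle along x (limit 53) and 104 mm along y (limit 162), so I left it there.
- **Steam valve:** I led the spinner counter-clockwise through about 0.44 turn of slack, then two driven turns. The pointer is back at its starting direction, and the stem top measures about 0.187 m, a rise of about 32 mm.
- **Other things:** By eye, the other bench items, including the yellow look-alikes, are where they started. The gripper is clear of everything.
- **Disagreements:** The scene camera and the top camera differed by about 5–8 mm on the bench, so I used the wrist camera and the arm's own readings for the grasps.

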